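# Fit a fresh cell in the portable blood analyser

### The job

The portable blood analyser is lying on its face with its battery compartment open: take the fresh green cell from the caddy, slip its minus end in under the black hood against the spring contact, then press the plus end down behind the orange lip until the cell lies flat and is held. Do it gently, by feel, without forcing the cell or crushing the spring solid, and leave the spent orange cell and everything else on the bench where it is.

Things in the scene. Friction and masses are not known exactly. Their poses are not given: they have to be found in the camera images.
- fresh_cell: The fresh cell: cylinder 18 mm diameter, 65 mm long over all (63 mm body in green wrap with a white band near the plus end, then a metal button 8 mm wide, 2 mm high), 48 g. Origin mid-length on its axis; x axis along the cell towards the plus button. Lies level in the caddy, axis 30 mm above the bench, open beneath its middle.
- cell_plus (a point): Tip of the fresh cell's plus button, on the axis, 32.5 mm from the origin along +x.
- cell_minus (a point): Centre of the fresh cell's flat minus end, 32.5 mm from the origin along -x. The cell cannot go in level: tilt it 35 to 40 degrees, minus end down; while it swings down it must hold the spring 9 to 10 mm in for the plus end to pass the lip. Seated it lies level on the saddles, button on the plus wall, the spring pressed in 2.5 mm.
- meter: The portable analyser, fixed, white, 210 (x) x 130 (y) x 40 mm, lying on its face. Origin: centre of its underside, z up. Compartment x -85 to +21 mm, y -59 to +59 mm, floor 14 mm above the bench, rim 22.5 mm high along both sides, wall 31 mm high at its -x end, housing 40 mm high at its +x end.
- bay (a point): Nominal middle of a seated cell, on its axis: (-25, 0, 40) mm in the analyser's frame, same axes: x along the cell to the PLUS end, z up. The black carrier for the cell is clamped in slots and shims: it truly sits up to 5 mm off lengthways (x) and 2.5 mm off in height, differently each time and not shown by any reading; sideways it is true. It stands firm under ordinary loads: find it by feel.
- spring_rest (a point): Nominal face of the free spring contact (x = -30 mm from bay, on the cell axis; moves with the carrier's offset). Nickel plate 14 mm wide, from 7 mm below to 13 mm above the axis; yields towards -x from 3 N, adding 0.8 N per mm, solid after 12 mm. Over it a black hood 20 mm wide, x = -50.5 to -29.5 mm from bay, underside 15 mm, top 18 mm above the axis.
- lip_nose (a point): Nominal nose of the orange lip at the plus end (x = 28, z = 12.2 mm from bay; shares the carrier's offset): it and its wall 15 mm wide, smooth, rounded, from 10.2 to 14.2 mm above the cell axis, growing back from the plus wall at x = 32.5 mm. V saddles centred on y = 0 carry the cell at x = -41 to -3 and 12 to 28 mm from bay; between them it is open for fingers.
- spent_cell: The spent cell, same size and mass but orange wrap; lies in the other pair of saddles of the caddy, parallel to the fresh one, 72 mm from it. Leave it.
- caddy: Fixed white plastic caddy 92 x 126 x 8 mm with two pairs of grey V saddles, 24 mm either side of the middle (10 mm long along the cell, tops about 24 mm above the bench), holding the two cells parallel to its x axis. Origin: centre of its underside.
- cover: The analyser's white battery cover, 110 x 126 x 34 mm, loose on the bench. Leave it. Origin: centre of its underside.
- tube_rack: Loose rack 80 x 190 x 98 mm of lilac-capped blood tubes. Leave it. Origin: centre of its underside.
- scanner: Loose hand-held barcode scanner lying on the bench, about 185 x 72 x 37 mm. Leave it. Origin: underside, middle of its handle.
- screwdriver: Loose red screwdriver 150 mm long lying on the bench. Leave it.
- diluent: Loose bottle 70 mm diameter, 150 mm high, blue cap. Leave it. Origin: centre of its underside.
- tip_box: Loose blue box with a clear lid, 72 x 112 x 48 mm. Leave it. Origin: centre of its underside.
- pad_tray: Loose steel tray 120 x 80 x 14 mm with two paper pads. Leave it. Origin: centre of its underside.

How it is judged:
By the outcome, as a careful person would: the job done as asked, in the order asked, and still so for the second after the job is handed in, with the robot touching nothing.
It also fails if it takes over 67 s, if anything falls off the work surface, if the arm or the gripper's body presses on something with over 40 N, if the wrist force passes 120 N, or if a joint passes its speed limit or range.

### The arm

A 6-joint arm with a two-finger parallel gripper is mounted at the origin on the work surface. World frame = base frame: x ahead of the robot, y to its left, z up, the work surface at z = 0. Lengths are in m, angles in rad, forces in N, time in s.
With the tool pointing down it reaches from about 0.425 to 0.95 m from the base axis. Payload 3.5 kg.
Tool frame: the origin (TCP) lies midway between the tips of the shut fingers; the grasp point (between the pads) lies 19 mm behind it; z points along the fingers, y is the line along which they close (so a half turn about z gives the same grasp; the last joint's range is limited). The gripper opens to 85 mm and grips with 20 to 120 N. Pads are 22 mm wide; open, the fingers measure 114 mm over their backs; the gripper's body (76 mm by 85 mm) begins 54 mm behind the grasp point. The pads swing forward as they close: fully open they stand 13 mm farther back than shut.
Start: joints at [1.022, 0.286, 1.577, -0, 1.279, -0.15], TCP at [0.262, 0.622, 0.231] pointing down, gripper open.
Joint ranges: [-2.77, 2.77], [-0.9, 2.22], [0.21, 2.48], [-1.53, 4.67], [0.24, 2.81], [-2.84, 2.84]. Speed limits (rad/s): [2.79, 2.79, 3.14, 3.14, 3.14, 3.14].

### API

Orientations are given as a unit quaternion [x, y, z, w].
In Python, from plant import ctrl, cams, order gives the robot as it stands.
- The arm moves only by the tool move_arm, never from a script. Its argument "plan" is one flat list of numbers, 7 for each row, row after row: the shift along the world's x, y, z in mm, then the turn, a rotation vector about the world's x, y, z in degrees, then the finger opening in mm, from 0 to 85.4. A call has 1 to 12 rows; each row shifts and turns the commanded pose from where the row before left it; what a row does not reach is not made up. A row lasts 1/10 s, in which the tool goes at most 50 mm and 8.59 degrees, less where a joint would pass 70% of its speed; a pose out of reach is approached as far as the arm can. A call is refused whole if a number of a shift passes 50 or a number of a turn 8.59, either way. A call with a gripper value outside its range is refused whole. The fingers move at their own pace and stop on an object; "newtons" is the grip in N (left out, the last holds). Time passes only in rows, so rows that do not move let the fingers close. It gives the time, the measured TCP pose, the force, the opening and the grip force at its end, in the units of the state.
- ctrl.get_state(): the state, without advancing time (a new reading comes with each control period).
- cams.read_camera(name): name is "scene" or "top" or "wrist"; returns a dict with "color" (400x640x3 uint8, red, green, blue), "fov_y" (degrees; the focal length in pixels is half the picture's height over the tangent of half this angle, whatever the lens; pixels are square), "cx", "cy" (the principal point, pixels), "origin" and "orientation" of the camera in the world; the wrist camera has in their place "T_tool_cam" (4x4, takes a point from camera to tool coordinates, whose origin is the TCP and whose axes are the flange's). Camera axes: x right, y up, looking along -z (the intrinsics and any distortion apply to the point x, -y, -z); pixel columns grow to the right and rows downward; lengths in m; the calibration is good to about 2 mm. A picture is of the moment at which its call begins: read the wrist's pose just before it. There is no depth.
- order.sign_off(): hands the job in; it is judged then, once.
The state is a dict: "time": time; "qpos": joint angles; "dq": joint speeds; "joint_efforts": joint torques, N m; "eef_pos": TCP position; "tcp_rot": TCP orientation; "contact_force": force on the tool from outside, world axes, zero at the start; "wrist_torque": the same for the moment, N m; "opening": opening from 0.0 (shut) to 1.0 (fully open); "finger_force": force on a finger pad.
Only numpy, scipy, OpenCV 4.12 (cv2) and the standard library are available. Lean on these libraries where they do the work, as an engineer would, in place of code of your own. Each camera call takes 0.05 s, during which the arm holds its last target. There are 200 camera calls.

## Working session

There is one attempt and no reset: what is moved stays moved. The work goes in short steps, Python scripts to look and compute and a tool call to move; the robot and the scene stay as the last step left them, time stands still between calls to the robot, and variables do not carry over. Pictures are saved under pics/ and viewed, at most 13 in all, crops included, and the job is handed in when it is done.

Besides the shell and the picture viewer there is one more tool, called after "Call:" as name(argument=value, ...) on one line, values as JSON. move_arm: Moves the arm, as the interface text tells. Its arguments: {"type":"object","properties":{"plan":{"type":"array","items":{"type":"number"}},"newtons":{"type":"number"}},"required":["plan"]}

```bash
ls; mkdir -p pics; python3 - <<'E'
from plant import ctrl,cams,order
import cv2,numpy as np
s=ctrl.get_state(); print({k:np.round(v,4) for k,v in s.items()})
for n in ["scene","top"]:
    c=cams.read_camera(n); cv2.imwrite(f"pics/{n}0.png",c["color"][:,:,::-1]); print(n,{k:v for k,v in c.items() if k!="color"})
    np.save(f"pics/{n}0.npy",c["color"])
E
```

```text
pics
{'time': np.float64(0.0), 'qpos': array([ 1.022 ,  0.2872,  1.5782,  0.    ,  1.2786, -0.15  ]), 'dq': array([ 0.0009,  0.    , -0.002 ,  0.0008, -0.0024, -0.0007]), 'joint_efforts': array([ 2.00000e-03, -4.05967e+01, -2.92635e+01, -1.00000e-04,
        5.80000e-03,  0.00000e+00]), 'eef_pos': array([0.2617, 0.6215, 0.2299]), 'tcp_rot': array([ 1.981e-01,  9.802e-01, -1.100e-03, -4.000e-04]), 'contact_force': array([-0.1436, -0.251 ,  0.7885]), 'wrist_torque': array([-0.0014,  0.017 ,  0.0046]), 'finger_force': np.float64(0.0), 'opening': np.float64(0.9963)}
scene {'fov_y': 43.66155117109429, 'cx': 326.058569944867, 'cy': 209.10285785504615, 'origin': array([ 1.02445003, -0.56054211,  1.300613  ]), 'orientation': array([0.24533607, 0.09436408, 0.34865533, 0.89963609])}
top {'fov_y': 52.86806643014585, 'cx': 313.32618426110713, 'cy': 197.7589968552815, 'origin': array([ 0.37860753, -0.00870915,  1.2516504 ]), 'orientation': array([-0.04172377,  0.04718532,  0.70731186, -0.70408991])}
```

View pics/top0.png

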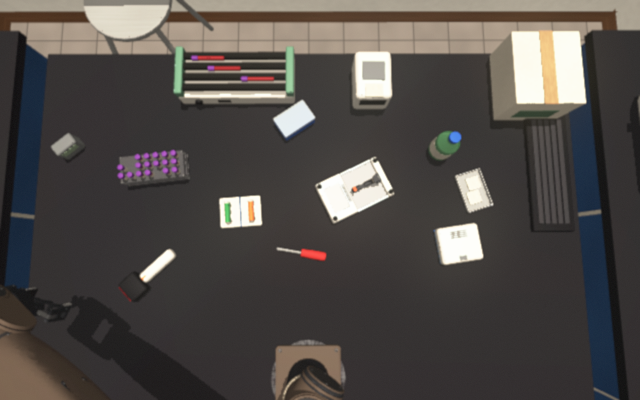

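View pics/scene0.png

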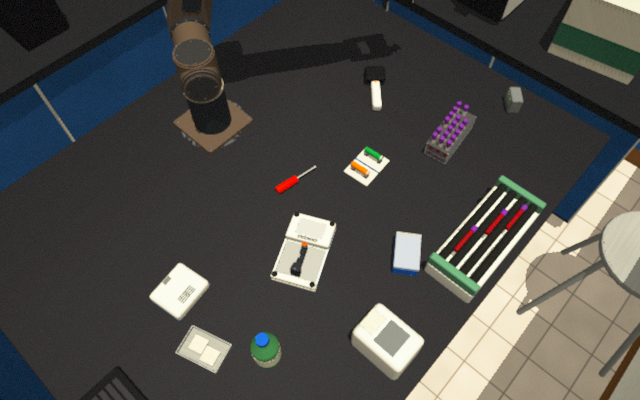

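The top view shows the green cell at (228,212), the orange cell at (251,212), and the analyser at (355,190) with its lip near (352,190) and the hood towards (385,180). Next I'll measure these and take wider crops.

```bash
cat > h.py <<'E'
import numpy as np,cv2
from scipy.spatial.transform import Rotation as R
from plant import ctrl,cams,order
def ray(c,u,v,T=None):
    f=200/np.tan(np.radians(c["fov_y"])/2)
    d=np.array([(u-c["cx"])/f,-(v-c["cy"])/f,-1.])
    if T is None: return np.array(c["origin"]),R.from_quat(c["orientation"]).as_matrix()@d
    return T[:3,3],T[:3,:3]@d
def onz(c,u,v,z,T=None):
    o,d=ray(c,u,v,T); return o+d*(z-o[2])/d[2]
def proj(c,p,T=None):
    f=200/np.tan(np.radians(c["fov_y"])/2)
    if T is None: q=R.from_quat(c["orientation"]).as_matrix().T@(np.array(p)-c["origin"])
    else: q=T[:3,:3].T@(np.array(p)-T[:3,3])
    return np.array([c["cx"]-f*q[0]/q[2],c["cy"]+f*q[1]/q[2]])
def wrist():
    s=ctrl.get_state(); c=cams.read_camera("wrist")
    T=np.eye(4);T[:3,:3]=R.from_quat(s["tcp_rot"]).as_matrix();T[:3,3]=s["eef_pos"]
    return c,T@c["T_tool_cam"]
def tri(r1,r2):
    A=[];b=[]
    for o,d in (r1,r2):
        d=d/np.linalg.norm(d);P=np.eye(3)-np.outer(d,d);A.append(P);b.append(P@o)
    return np.linalg.lstsq(np.vstack(A),np.hstack(b),rcond=None)[0]
def blob(img,lo,hi,roi=None,n=1):
    h=cv2.cvtColor(img,cv2.COLOR_RGB2HSV);m=cv2.inRange(h,lo,hi)
    if roi is not None:
        k=np.zeros_like(m);x0,y0,x1,y1=roi;k[y0:y1,x0:x1]=255;m&=k
    cs,_=cv2.findContours(m,cv2.RETR_EXTERNAL,cv2.CHAIN_APPROX_NONE)
    return m,sorted(cs,key=cv2.contourArea,reverse=True)[:n]
E
python3 - <<'E'
from h import *
t=cams.read_camera("top");s=cams.read_camera("scene")
def cen(c,lo,hi,roi):
    m,_=blob(c["color"],lo,hi,roi);y,x=np.nonzero(m);return x.mean(),y.mean(),len(x)
g=((45,100,50),(80,255,255)); o=((3,120,100),(20,255,255))
for nm,a,z,rt,rs in [("green",g,.03,(215,190,240,235),(350,140,395,170)),("spent",o,.03,(240,190,265,235),(340,155,380,185)),("lip",o,.05,(335,175,370,205),(285,230,320,265))]:
    p=cen(t,*a,rt);q=cen(s,*a,rs); print(nm,p,q,onz(t,p[0],p[1],z),onz(s,q[0],q[1],z),tri(ray(t,*p[:2]),ray(s,*q[:2])))
for (u,v) in [(317,187),(379,158),(394,190),(333,221)]: print(onz(t,u,v,.03))
a=cv2.resize(t["color"][150:240,200:410],None,fx=3.8,fy=3.8,interpolation=cv2.INTER_CUBIC)
cv2.imwrite("pics/crop0.png",a[:,:,::-1])
E
```

```text
green (np.float64(227.05714285714285), np.float64(212.4142857142857), 70) (np.float64(372.2079207920792), np.float64(152.30693069306932), 101) [0.48924982 0.2441139  0.03      ] [0.48926334 0.24593038 0.03      ] [0.48955135 0.24433533 0.03155821]
spent (np.float64(250.75903614457832), np.float64(211.32530120481928), 83) (np.float64(358.4761904761905), np.float64(167.4), 105) [0.49226194 0.1721412  0.03      ] [0.49501818 0.1722317  0.03      ] [0.49315429 0.17332949 0.02675403]
lip (np.float64(354.5), np.float64(189.0), 16) (np.float64(304.14285714285717), np.float64(243.66666666666666), 21) [ 0.55674963 -0.14293636  0.05      ] [ 0.56005515 -0.13949428  0.05      ] [ 0.55836725 -0.14117878  0.0496168 ]
[ 0.5663764  -0.03000652  0.03      ]
[ 0.65665469 -0.22300738  0.03      ]
[ 0.55613127 -0.26659736  0.03      ]
[ 0.46165587 -0.07800282  0.03      ]
```

View pics/crop0.png

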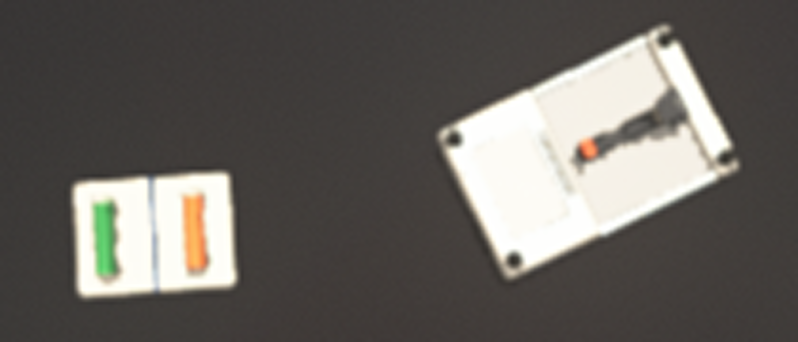

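The crop shows the cells lying nearly along world x. The analyser's housing end is at lower left, and the lip and carrier point at about 116 deg. I'll move over the caddy and look with the wrist camera.

Call:
move_arm(plan=[22,-36,0,0,0,2.3,85,22,-36,0,0,0,2.3,85,22,-36,0,0,0,2.3,85,22,-36,0,0,0,2.3,85,22,-36,0,0,0,2.3,85,22,-36,0,0,0,2.3,85,22,-36,0,0,0,2.3,85,22,-36,0,0,0,2.3,85,22,-36,0,0,0,2.3,85,22,-36,0,0,0,2.3,85,0,0,0,0,0,0,85])

```text
time: 1.3
eef_pos: [0.4842, 0.2583, 0.2313]
tcp_rot: [0.001, 1.0, -0.001, 0.0]
contact_force: [0.3, 0.6, 0.1]
opening: 0.995
finger_force: 0.0
```

```bash
python3 - <<'E'
from h import *
c,T=wrist();s=ctrl.get_state();print(s["eef_pos"],s["contact_force"],R.from_quat(s["tcp_rot"]).as_matrix().round(3),T.round(3),s["time"],c["fov_y"])
cv2.imwrite("pics/w1.png",c["color"][:,:,::-1]);np.savez("pics/w1.npz",T=T)
print(proj(c,(.489,.244,.03),T))
E
```

```text
[0.48304343 0.26017543 0.23119138] [ 0.62818095 -1.01229726 -0.36695468] [[-1.     0.002 -0.   ]
 [ 0.002  1.     0.   ]
 [ 0.     0.    -1.   ]] [[ 0.003 -0.962 -0.272  0.416]
 [ 1.     0.002  0.003  0.259]
 [-0.002 -0.272  0.962  0.373]
 [ 0.     0.     0.     1.   ]] 1.35 64.48977600712186
[307.46113381 177.89051268]
```

View pics/w1.png

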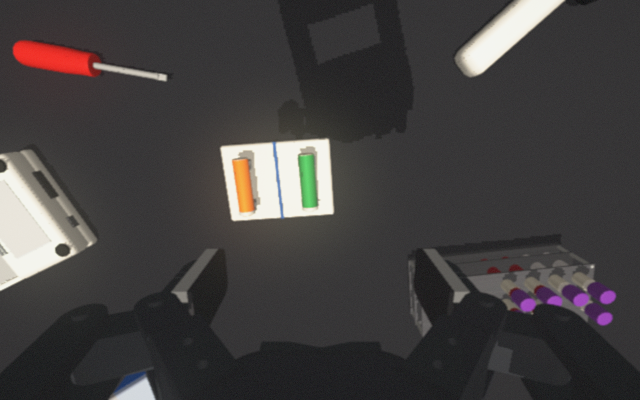

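The wrist picture shows the fresh cell at (308,182), with a white patch at its lower end (310,207). I'll read its ends and wrap colours along the axis.

```bash
python3 - <<'E'
from h import *
c,T=wrist()
I=c["color"]
m,cs=blob(I,(45,100,40),(80,255,255),(280,140,340,230))
r=cv2.minAreaRect(cs[0]);print(r)
y,x=np.nonzero(m);vx,vy,x0,y0=cv2.fitLine(np.c_[x,y].astype(np.float32),2,0,.01,.01).ravel();print(vx,vy,x0,y0)
b=cv2.boxPoints(r);e=sorted(b.tolist(),key=lambda p:p[1]);t=np.mean(e[:2],0);bo=np.mean(e[2:],0)
for p in (t,bo): print(p,onz(c,*p,.036,T))
d=(bo-t)/np.linalg.norm(bo-t)
for k in np.arange(-12,np.linalg.norm(bo-t)+14,1.5): 
    q=t+d*k; print(round(k,1),q.round(1),I[int(round(q[1])),int(round(q[0]))],end="; ")
a=cv2.resize(I[130:230,210:345],None,fx=5,fy=5,interpolation=cv2.INTER_CUBIC);cv2.imwrite("pics/c1.png",a[:,:,::-1])
E
```

```text
((305.4797058105469, 182.2157440185547), (51.654109954833984, 14.320657730102539), 85.91438293457031)
0.07893563 0.9968797 305.6591 181.96307
[303.63961792 156.45433044] [0.46306478 0.24259567 0.036     ]
[307.3197937  207.97715759] [0.52044898 0.24576182 0.036     ]
-12.0 [302.8 144.5] [245 244 237]; -10.5 [302.9 146. ] [245 244 236]; -9.0 [303.  147.5] [240 239 225]; -7.5 [303.1 149. ] [199 193 172]; -6.0 [303.2 150.5] [180 172 154]; -4.5 [303.3 152. ] [178 170 154]; -3.0 [303.4 153.5] [172 165 147]; -1.5 [303.5 155. ] [136 138 113]; 0.0 [303.6 156.5] [161 191 139]; 1.5 [303.7 158. ] [ 98 209 110]; 3.0 [303.9 159.4] [ 97 208 110]; 4.5 [304.  160.9] [ 98 210 111]; 6.0 [304.1 162.4] [ 98 209 111]; 7.5 [304.2 163.9] [100 212 111]; 9.0 [304.3 165.4] [ 98 210 110]; 10.5 [304.4 166.9] [ 99 213 113]; 12.0 [304.5 168.4] [103 213 114]; 13.5 [304.6 169.9] [100 209 110]; 15.0 [304.7 171.4] [ 96 207 107]; 16.5 [304.8 172.9] [ 99 210 110]; 18.0 [304.9 174.4] [101 212 113]; 19.5 [305.  175.9] [ 99 209 110]; 21.0 [305.1 177.4] [101 210 111]; 22.5 [305.2 178.9] [100 211 110]; 24.0 [305.3 180.4] [1
[... 221 characters left out ...]
 [306.1 190.9] [101 211 112]; 36.0 [306.2 192.4] [ 99 210 110]; 37.5 [306.3 193.9] [ 97 209 109]; 39.0 [306.4 195.4] [ 99 210 111]; 40.5 [306.5 196.9] [100 210 112]; 42.0 [306.6 198.3] [102 210 113]; 43.5 [306.7 199.8] [100 210 111]; 45.0 [306.8 201.3] [100 210 109]; 46.5 [307.  202.8] [ 96 208 110]; 48.0 [307.1 204.3] [ 99 210 111]; 49.5 [307.2 205.8] [ 98 210 111]; 51.0 [307.3 207.3] [ 96 208 107]; 52.5 [307.4 208.8] [210 224 189]; 54.0 [307.5 210.3] [245 241 230]; 55.5 [307.6 211.8] [240 242 227]; 57.0 [307.7 213.3] [243 242 229]; 58.5 [307.8 214.8] [245 243 231]; 60.0 [307.9 216.3] [219 210 187]; 61.5 [308.  217.8] [83 81 72]; 63.0 [308.1 219.3] [80 77 70]; 64.5 [308.2 220.8] [83 80 73];
```

View pics/c1.png

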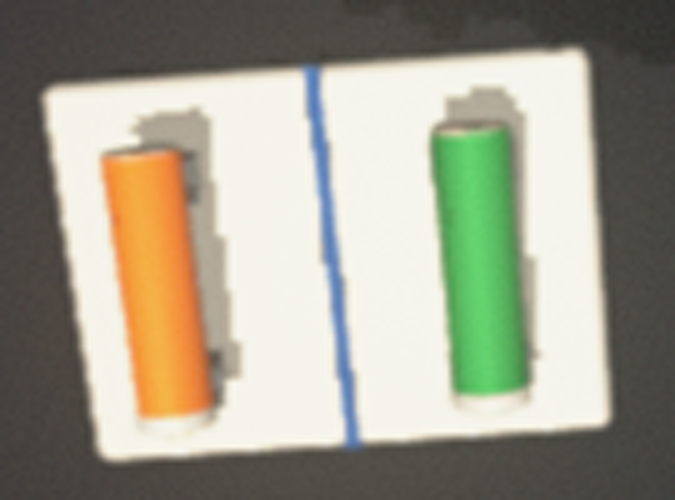

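The cell's plus (white band) end points to world +x, with its centre near (0.4945, 0.244) at +3 deg. I'll turn the gripper so its y points near -87 deg (this makes the later bay yaw reachable) and descend, aiming 4.5 mm towards plus.

Call:
move_arm(plan=[1.5,-1.4,-8,0,0,-8.4,60,1.5,-1.4,-8,0,0,-8.4,50,1.5,-1.4,-8,0,0,-8.4,50,1.5,-1.4,-8,0,0,-8.4,50,1.5,-1.4,-8,0,0,-8.4,50,1.5,-1.4,-8,0,0,-8.4,50,1.5,-1.4,-8,0,0,-8.4,50,1.5,-1.4,-8,0,0,-8.4,50,1.5,-1.4,-8,0,0,-8.4,50,1.5,-1.4,-8,0,0,-8.4,50,1.5,-1.4,-8,0,0,-8.4,50,1,-1.4,-8,0,0,-8.4,50])

```text
time: 2.6
eef_pos: [0.4987, 0.2468, 0.1349]
tcp_rot: [0.771, 0.637, -0.0, -0.0]
contact_force: [-0.4, 0.3, -0.0]
opening: 0.588
finger_force: 0.0
```

Call:
move_arm(plan=[0,0,0,0,0,-8.4,50,0,0,0,0,0,-8.4,50,0,0,0,0,0,-8.4,50,0,0,0,0,0,-8.4,50,0,0,0,0,0,-8.4,50,0,0,0,0,0,-8.4,50,0,0,0,0,0,-8.4,50,0,0,0,0,0,-8.4,50,0,0,0,0,0,-8.4,50,0,0,0,0,0,0,50])

```text
time: 3.6
eef_pos: [0.4987, 0.2467, 0.1352]
tcp_rot: [0.999, 0.034, -0.0, -0.0]
contact_force: [-0.2, -0.2, 0.4]
opening: 0.586
finger_force: 0.0
```

```bash
python3 - <<'E'
from h import *
import time
c,T=wrist();s=ctrl.get_state();print(s["eef_pos"],R.from_quat(s["tcp_rot"]).as_matrix().round(3),T.round(3),s["time"],s["contact_force"])
I=c["color"];cv2.imwrite("pics/w2.png",I[:,:,::-1])
for nm,a in (("g",((45,100,40),(80,255,255))),("o",((3,120,100),(20,255,255)))):
    m,cs=blob(I,*a); r=cv2.minAreaRect(cs[0]);b=sorted(cv2.boxPoints(r).tolist());print(nm,r,[onz(c,*p,.03,T).round(4) for p in b])
E
```

```text
[0.49879361 0.2464972  0.13519862] [[ 0.998  0.07  -0.   ]
 [ 0.07  -0.998  0.   ]
 [-0.    -0.    -1.   ]] [[ 0.067  0.96   0.27   0.568]
 [-0.998  0.065  0.019  0.251]
 [ 0.    -0.271  0.963  0.277]
 [ 0.     0.     0.     1.   ]] 3.65 [-0.84765326  0.66311429 -0.65887364]
g ((323.0, 195.5), (18.0, 43.0), 0.0) [array([0.5182, 0.2529, 0.03  ]), array([0.4824, 0.2507, 0.03  ]), array([0.5192, 0.2387, 0.03  ]), array([0.4834, 0.2359, 0.03  ])]
o ((402.5712890625, 205.96636962890625), (4.300518035888672, 66.26707458496094), 4.4846062660217285) [array([0.4678, 0.1794, 0.03  ]), array([0.4677, 0.1757, 0.03  ]), array([0.5239, 0.1828, 0.03  ]), array([0.5239, 0.1794, 0.03  ])]
```

View pics/w2.png

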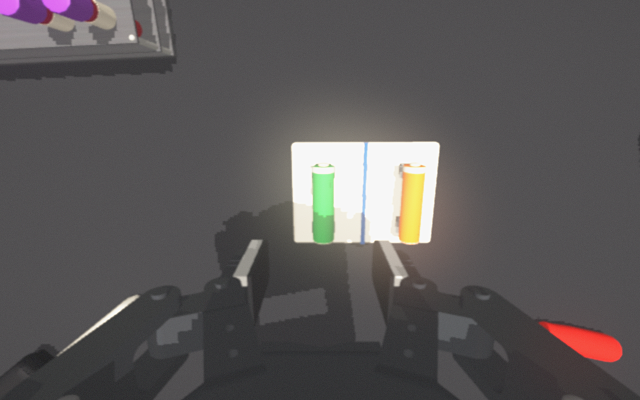

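The picture shows the caddy square to the gripper, with the green cell at u=323. Yaw is right and the lateral error is 2 mm. Now I'll descend and grip.

Call:
move_arm(plan=[1,-2,-14,0,0,0,45,0,0,-16,0,0,0,45,0,0,-16,0,0,0,45,0,0,-16,0,0,0,45,0,0,-16,0,0,0,45,0,0,-12,0,0,0,45,0,0,-12,0,0,0,45,0,0,-10,0,0,0,45,0,0,0,0,0,0,45,0,0,0,0,0,0,45])

```text
time: 4.65
eef_pos: [0.5007, 0.2433, 0.0233]
tcp_rot: [0.999, 0.033, 0.0, -0.0]
contact_force: [0.8, 0.1, 0.5]
opening: 0.531
finger_force: 0.0
```

Call:
move_arm(plan=[0,0,0,0,0,0,15,0,0,0,0,0,0,10,0,0,0,0,0,0,10,0,0,0,0,0,0,10,0,0,0,0,0,0,10,0,0,0,0,0,0,10,0,0,0,0,0,0,10], newtons=50)

```text
time: 5.35
eef_pos: [0.5014, 0.2445, 0.0246]
tcp_rot: [0.999, 0.032, 0.001, -0.001]
contact_force: [-1.4, 5.0, 3.9]
opening: 0.184
finger_force: 49.0
```

```bash
python3 - <<'E'
from h import *
c=cams.read_camera("top");s=ctrl.get_state();print(s)
I=c["color"]
q=[(317,187),(379,158),(394,190),(333,221)]
# meter outline by white mask, rectangle
h=cv2.cvtColor(I,cv2.COLOR_RGB2HSV);m=cv2.inRange(h,(0,0,110),(179,70,255));k=np.zeros_like(m);k[150:230,308:402]=255;m&=k
m=cv2.morphologyEx(m,cv2.MORPH_CLOSE,np.ones((9,9)))
cs,_=cv2.findContours(m,0,2);r=cv2.minAreaRect(max(cs,key=cv2.contourArea));print(r)
for p in cv2.boxPoints(r): print(p,onz(c,*p,.03,).round(4),onz(c,*p,.04).round(4))
E
```

```text
{'time': 5.4, 'qpos': array([0.27097964, 0.29441854, 1.99016495, 0.00225372, 0.8542445 ,
       1.77530605]), 'dq': array([-0.00084712, -0.00076588,  0.00091676,  0.00250104, -0.00115459,
       -0.00027523]), 'joint_efforts': array([-2.93221168e+00, -3.22611237e+01, -2.09211355e+01, -9.95567255e-01,
        9.80068627e-02,  1.13703869e-02]), 'eef_pos': array([0.50136267, 0.24444621, 0.0245518 ]), 'tcp_rot': array([ 0.99947073,  0.03249026,  0.00114308, -0.00115238]), 'contact_force': array([-0.37727572,  4.60025104,  3.56262804]), 'wrist_torque': array([0.94808196, 0.21258663, 0.00846251]), 'finger_force': 49.03098821640015, 'opening': 0.18512845182563833}
((354.4716491699219, 189.18978881835938), (44.17643356323242, 69.7774887084961), 64.79887390136719)
[313.49857 184.05948] [ 0.5756 -0.0193  0.03  ] [ 0.5739 -0.0192  0.04  ]
[376.63455 154.34842] [ 0.6683 -0.2159  0.03  ] [ 0.6659 -0.2142  0.04  ]
[395.44473 194.3201 ] [ 0.5427 -0.2706  0.03  ] [ 0.5414 -0.2685  0.04  ]
[332.30875 224.03116] [ 0.4525 -0.0758  0.03  ] [ 0.4518 -0.0753  0.04  ]
```

Call:
move_arm(plan=[0,0,5,0,0,0,10,0,0,10,0,0,0,10,0,0,15,0,0,0,10,0,0,18,0,0,0,10,0,0,18,0,0,0,10,0,0,18,0,0,0,10,0,0,18,0,0,0,10,0,0,18,0,0,0,10,0,0,0,0,0,0,10,0,0,0,0,0,0,10])

```text
time: 6.4
eef_pos: [0.5008, 0.243, 0.1441]
tcp_rot: [0.999, 0.033, 0.001, -0.0]
contact_force: [-0.4, -0.7, 0.0]
opening: 0.188
finger_force: 48.8
```

```bash
python3 - <<'E'
from h import *
c,T=wrist();s=ctrl.get_state();print(s["eef_pos"],s["contact_force"],s["wrist_torque"],s["opening"],s["time"])
a=c["color"][120:400,180:480];cv2.imwrite("pics/w3.png",cv2.resize(a,None,fx=2,fy=2)[:,:,::-1])
E
```

```text
[0.50016265 0.24289725 0.142998  ] [-0.23839237 -0.34820245 -0.76675125] [ 0.02975717 -0.00326442  0.02503329] 0.18713784312974355 6.45
```

View pics/w3.png

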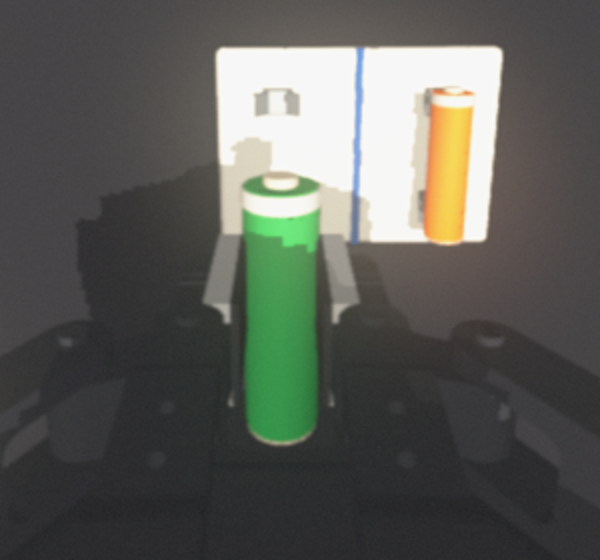

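The picture shows the cell held level, plus end forward, with its button at full-image (320.5,210) and its minus rim at (320.5,341). I'll compute the cell's position in the tool.

```bash
python3 - <<'E'
from h import *
c=cams.read_camera("wrist");Tc=c["T_tool_cam"];I=c["color"]
m,cs=blob(I,(45,80,20),(85,255,255),(280,200,360,350));print(cv2.boundingRect(cs[0]))
col=I[195:360,320];h=cv2.cvtColor(I,cv2.COLOR_RGB2HSV)[195:360,320]
for i in list(range(5,40,1))+list(range(135,160,2)): print(195+i,col[i],end=' ')
print()
for g in (-7,-6,-4.5,-3):
  for hh in (4,6,8):
    f=lambda a,b:proj(c,np.array([g+a,0,-hh-b])/1e3,Tc)[1].round(1)
    print(g,hh,"plus tip",f(32.5,0),"btn top",f(32.5,4),"btn base top",f(30.5,4),"body+ top",f(30.5,9),"body+ ctr bottom",f(30.5,-9),"minus top",f(-32.5,9),"width",(proj(c,np.array([g+25,9,-hh])/1e3,Tc)-proj(c,np.array([g+25,-9,-hh])/1e3,Tc))[0])
E
```

```text
(302, 225, 38, 116)
200 [247 247 246] 201 [247 247 246] 202 [247 247 246] 203 [248 248 247] 204 [249 249 248] 205 [234 227 209] 206 [194 180 157] 207 [186 175 151] 208 [187 177 152] 209 [217 204 174] 210 [248 245 229] 211 [248 248 242] 212 [248 247 244] 213 [250 248 243] 214 [238 238 204] 215 [146 176 125] 216 [100 147  94] 217 [ 99 165  97] 218 [157 224 148] 219 [243 245 226] 220 [249 248 247] 221 [248 247 247] 222 [247 247 246] 223 [247 247 246] 224 [247 247 246] 225 [247 247 246] 226 [248 247 247] 227 [251 247 248] 228 [227 245 211] 229 [131 236 139] 230 [109 234 128] 231 [109 233 125] 232 [108 234 126] 233 [108 233 126] 234 [108 234 128] 330 [ 55 148  75] 332 [ 54 147  74] 334 [ 53 145  73] 336 [ 57 146  74] 338 [ 52 146  73] 340 [ 94 154  92] 342 [112 112  95] 344 [48 50 50] 346 [45 49 44] 348 [41 46 42] 350 [41 44 43] 352 [45 47 45] 354 [42 47 46] 
-7 4 plus tip 209.1 btn top 211.8 btn base top 216.1 body+ top 219.9 body+ ctr bottom 207.4 minus top 343.2 width 39.06055805782137
-7 6 plus tip 210.5 btn top 213.3 btn base top 217.6 body+ top 221.5 body+ ctr bottom 208.7 minus top
[... 658 characters left out ...]
 top 338.8 width 39.24226457909788
-4.5 6 plus tip 205.1 btn top 207.8 btn base top 212.2 body+ top 215.9 body+ ctr bottom 203.6 minus top 341.8 width 39.768793485736865
-4.5 8 plus tip 206.4 btn top 209.2 btn base top 213.6 body+ top 217.5 body+ ctr bottom 204.9 minus top 344.8 width 40.309643839973035
-3 4 plus tip 200.7 btn top 203.2 btn base top 207.5 body+ top 211.0 body+ ctr bottom 199.5 minus top 336.2 width 39.35210223566628
-3 6 plus tip 201.9 btn top 204.5 btn base top 208.9 body+ top 212.5 body+ ctr bottom 200.6 minus top 339.1 width 39.88160262263909
-3 8 plus tip 203.2 btn top 205.8 btn base top 210.3 body+ top 214.0 body+ ctr bottom 201.8 minus top 342.1 width 40.42554669173211
```

The fit gives the cell centre 6 mm behind tool x and its axis 4.5 mm above the tips. Next I'll fly over the analyser and look with the wrist camera.

Call:
move_arm(plan=[3,-20,15,0,0,8,10,6,-30,15,0,0,8,10,6,-30,12,0,0,8,10,6,-30,12,0,0,8,10,6,-30,12,0,0,8,10,6,-30,12,0,0,8,10,6,-30,12,0,0,8,10,6,-30,12,0,0,8,10,6,-30,12,0,0,8,10,6,-30,12,0,0,8,10,6,-30,12,0,0,8,10,6,-30,12,0,0,8,10])

```text
time: 7.7
eef_pos: [0.5691, -0.1079, 0.292]
tcp_rot: [0.642, 0.766, -0.001, -0.001]
contact_force: [-0.3, 0.4, -0.3]
opening: 0.183
finger_force: 48.9
```

Call:
move_arm(plan=[6,-30,7,0,0,8,10,5,-25,0,0,0,8,10,0,-10,0,0,0,0,10,0,0,0,0,0,0,10,0,0,0,0,0,0,10])

```text
time: 8.2
eef_pos: [0.5801, -0.1708, 0.2992]
tcp_rot: [0.533, 0.846, 0.0, -0.001]
contact_force: [0.3, 1.7, -0.5]
opening: 0.184
finger_force: 48.9
```

```bash
python3 - <<'E'
from h import *
c,T=wrist();s=ctrl.get_state();print(s["eef_pos"],s["contact_force"],s["qpos"].round(2),R.from_quat(s["tcp_rot"]).as_matrix().round(3),s["time"])
cv2.imwrite("pics/w4.png",c["color"][:,:,::-1]);np.savez("pics/w4.npz",T=T,I=c["color"],cx=c["cx"],cy=c["cy"],fov_y=c["fov_y"])
E
```

```text
[ 0.58022393 -0.17054916  0.29952765] [ 0.40429835 -0.02953987  0.54886849] [-0.45  0.09  1.68  0.    1.37 -0.9 ] [[-0.434  0.901 -0.001]
 [ 0.901  0.434  0.001]
 [ 0.002 -0.001 -1.   ]] 8.25
```

View pics/w4.png

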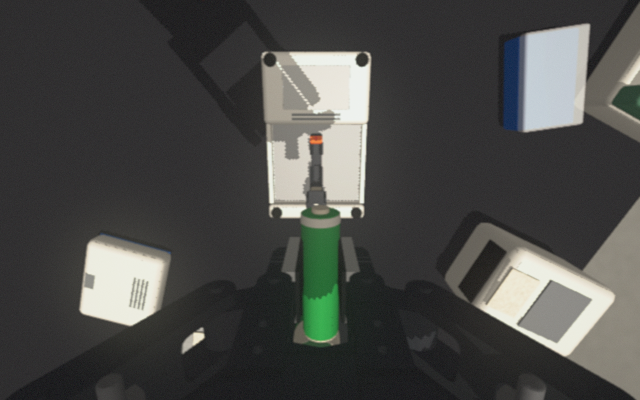

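The picture shows the analyser nearly square to the image: feet at (270,60), (362,60), (277,212) and (356,212), the orange lip at (316,138), and the hood near (316,200). I'll measure its midline.

```bash
python3 - <<'E'
from h import *
z=np.load("pics/w4.npz");I=z["I"];T=z["T"];c=dict(cx=float(z["cx"]),cy=float(z["cy"]),fov_y=float(z["fov_y"]))
g=cv2.cvtColor(I,cv2.COLOR_RGB2GRAY)
F=[]
for (x,y,zz) in [(270,60,.04),(362,60,.04),(277,212,.031),(356,212,.031)]:
    p=g[y-9:y+10,x-9:x+10].astype(float);w=np.clip(110-p,0,None);Y,X=np.mgrid[-9:10,-9:10];w*=(X**2+Y**2<64)
    u,v=x+(w*X).sum()/w.sum(),y+(w*Y).sum()/w.sum();q=onz(c,u,v,zz,T);F.append(q);print((u,v),q.round(4))
A=(F[0]+F[1])/2;B=(F[2]+F[3])/2;d=A-B;print("mid",A,B,"ang",np.degrees(np.arctan2(d[1],d[0])),"len",np.hypot(*d[:2]))
m,cs=blob(I,(0,120,90),(22,255,255),(300,120,335,160));x,y,w,h=cv2.boundingRect(cs[0]);print("lip",x,y,w,h)
for v in (y,y+h): print(onz(c,x+w/2,v,.053,T).round(4))
# meter edges along midline column bands
for u in (290,345):
    e=np.abs(np.diff(g[30:240,u].astype(int)));print(u,[(30+i,e[i]) for i in np.nonzero(e>35)[0]])
for v in (80,180):
    e=np.diff(g[v,240:400].astype(int));print(v,[(240+i,e[i]) for i in np.nonzero(abs(e)>35)[0]])
E
```

```text
(np.float64(269.23974921630094), np.float64(59.3671473354232)) [ 0.4724 -0.0837  0.04  ]
(np.float64(361.714578731461), np.float64(59.22073209214263)) [ 0.5698 -0.0368  0.04  ]
(np.float64(276.1472432432432), np.float64(213.69837837837838)) [ 0.5556 -0.2577  0.031 ]
(np.float64(355.93662891986065), np.float64(213.76284843205576)) [ 0.6534 -0.2108  0.031 ]
mid [ 0.52113729 -0.06023389  0.04      ] [ 0.60450096 -0.23425187  0.031     ] ang 115.596848386398 len 0.19295533562142547
lip 310 136 12 8
[ 0.5593 -0.1387  0.053 ]
[ 0.5634 -0.1473  0.053 ]
290 [(np.int64(50), np.int64(53)), (np.int64(51), np.int64(76)), (np.int64(77), np.int64(37)), (np.int64(81), np.int64(38)), (np.int64(158), np.int64(36)), (np.int64(204), np.int64(43)), (np.int64(216), np.int64(45)), (np.int64(217), np.int64(77)), (np.int64(218), np.int64(43))]
345 [(np.int64(50), np.int64(53)), (np.int64(51), np.int64(74)), (np.int64(204), np.int64(47)), (np.int64(216), np.int64(40)), (np.int64(217), np.int64(78)), (np.int64(218), np.int64(47))]
80 [(np.int64(261), np.int64(38)), (np.int64(368), np.int64(-42)), (np.int64(369), np.int64(-79)), (np.int64(370), np.int64(-51))]
180 [(np.int64(267), np.int64(80)), (np.int64(268), np.int64(58)), (np.int64(304), np.int64(-41)), (np.int64(321), np.int64(50)), (np.int64(322), np.int64(52)), (np.int64(360), np.int64(36)), (np.int64(363), np.int64(-49)), (np.int64(364), np.int64(-84)), (np.int64(365), np.int64(-40))]
```

Call:
move_arm(plan=[-2,2,-15,6.31,3.02,0,10,-2,2,-15,6.31,3.02,0,10,-2,2,-15,6.31,3.02,0,10,-2,3,-15,6.31,3.02,0,10,-2,3,-15,6.31,3.02,0,10,-2,3,-15,0,0,0,10,-2,2,-15,0,0,0,10,-1,1,-15,0,0,0,10,0,0,-15,0,0,0,10,0,0,-15,0,0,0,10,0,0,-15,0,0,0,10,0,0,0,0,0,0,10])

```text
time: 9.45
eef_pos: [0.5643, -0.153, 0.1327]
tcp_rot: [0.507, 0.807, 0.16, -0.256]
contact_force: [0.7, 1.0, -0.7]
opening: 0.187
finger_force: 48.9
```

```bash
cat >> h.py <<'E'
XH=np.array([np.cos(np.radians(115.6)),np.sin(np.radians(115.6)),0]);YH=np.array([-XH[1],XH[0],0]);BAY=np.array([.5736,-.1698,.040])
def rep(n=1):
    s=ctrl.get_state();M=R.from_quat(s["tcp_rot"]).as_matrix();p=s["eef_pos"]-BAY
    k=lambda v:np.array([v@XH,v@YH,v[2]])
    U=p*1e3+M@np.array([-38.5,0,-13.7])
    th=np.degrees(np.arcsin(M[2,0]));yaw=np.degrees(np.arctan2(M[1,0],M[0,0]))
    print("t%.2f"%s["time"],"TCP",k(p*1e3).round(1),"U",k(U).round(1),"tilt %.1f yaw %.1f roll %.1f"%(th,yaw,np.degrees(np.arcsin(M[2,1]))),"F",k(s["contact_force"]).round(1),"M",k(s["wrist_torque"]).round(2),"open %.3f grip %.0f"%(s["opening"],s["finger_force"]))
E
python3 - <<'E'
from h import *
rep();c=cams.read_camera("wrist");print(proj(c,np.array([-20,0,-4.7])/1e3,c["T_tool_cam"]),ctrl.get_state()["qpos"].round(2))
m,cs=blob(c["color"],(45,80,20),(85,255,255),(280,200,360,350));print(cv2.boundingRect(cs[0]));rep()
E
```

```text
t9.45 TCP [19.2  1.1 92.7] U [-20.2   1.   81.7] tilt 35.2 yaw 115.7 roll -0.1 F [ 0.6 -1.1 -0.7] M [-0.    0.33  0.01] open 0.187 grip 49
[319.13007011 295.00260662] [-0.57  0.45  1.64  0.31  1.59 -1.1 ]
(302, 225, 37, 116)
t9.50 TCP [18.6  0.7 94. ] U [-20.8   0.6  83.1] tilt 35.1 yaw 115.7 roll 0.0 F [ 0.6 -0.1 -0.6] M [0.01 0.33 0.04] open 0.187 grip 49
```

Call:
move_arm(plan=[0,0,-14,0,0,0,10,0,0,-14,0,0,0,10,0,0,-14,0,0,0,10,0,0,-12,0,0,0,10,0,0,-8,0,0,0,10,0,0,-5,0,0,0,10,0,0,-2,0,0,0,10,0,0,0,0,0,0,10,0,0,0,0,0,0,10])

```text
time: 10.4
eef_pos: [0.566, -0.154, 0.0669]
tcp_rot: [0.507, 0.808, 0.161, -0.253]
contact_force: [0.2, 0.1, 0.0]
opening: 0.187
finger_force: 48.9
```

```bash
python3 - <<'E'
from h import *
rep();c,T=wrist();rep();cv2.imwrite("pics/w5.png",c["color"][:,:,::-1])
c=cams.read_camera("scene");cv2.imwrite("pics/s5.png",cv2.resize(c["color"][205:295,260:350],None,fx=6,fy=6,interpolation=cv2.INTER_CUBIC)[:,:,::-1])
rep()
E
```

```text
t10.40 TCP [17.6  0.1 26.9] U [-21.8  -0.1  16.1] tilt 34.9 yaw 115.8 roll 0.1 F [ 0.  -0.2  0. ] M [-0.04  0.27  0.02] open 0.187 grip 49
t10.45 TCP [17.5  0.  27. ] U [-21.9  -0.1  16.2] tilt 34.9 yaw 115.8 roll 0.1 F [-0.2 -0.1 -0.5] M [-0.01  0.25  0.02] open 0.184 grip 49
t10.50 TCP [17.6  0.  27. ] U [-21.9  -0.1  16.2] tilt 34.9 yaw 115.8 roll 0.1 F [-0.1 -0.9 -0.2] M [-0.02  0.34 -0.05] open 0.182 grip 49
```

View pics/w5.png

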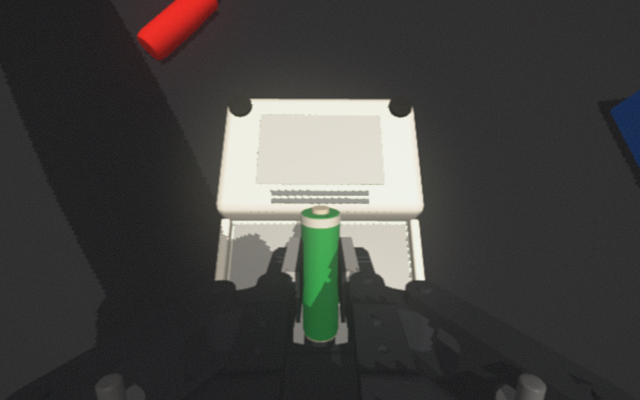

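The housing (220 to 423) is centred on the cell (320.5), so it is aligned sideways. Now I'll feel for the saddle height.

Call:
move_arm(plan=[0,0,-3,0,0,0,10,0,0,-2,0,0,0,10,0,0,-1,0,0,0,10,0,0,0,0,0,0,10,0,0,0,0,0,0,10])

```text
time: 11.0
eef_pos: [0.5655, -0.1537, 0.0603]
tcp_rot: [0.507, 0.808, 0.161, -0.254]
contact_force: [0.1, 0.6, -1.0]
opening: 0.188
finger_force: 48.9
```

Call:
move_arm(plan=[0,0,-1,0,0,0,10,0,0,0,0,0,0,10])

```text
time: 11.2
eef_pos: [0.5656, -0.1538, 0.0593]
tcp_rot: [0.507, 0.808, 0.161, -0.254]
contact_force: [-0.3, 0.1, -1.1]
opening: 0.185
finger_force: 48.9
```

Call:
move_arm(plan=[0,0,-1,0,0,0,10,0,0,0,0,0,0,10])

```text
time: 11.4
eef_pos: [0.5656, -0.1538, 0.0584]
tcp_rot: [0.507, 0.808, 0.161, -0.254]
contact_force: [-1.0, -0.6, 0.9]
opening: 0.182
finger_force: 48.9
```

```bash
python3 -c "
from h import *
rep()"
```

```text
t11.40 TCP [17.9  0.3 18.4] U [-21.5   0.2   7.5] tilt 35.0 yaw 115.8 roll 0.1 F [-0.1  1.1  0.9] M [0.02 0.28 0.03] open 0.182 grip 49
```

Call:
move_arm(plan=[0,0,-0.8,0,0,0,10,0,0,0,0,0,0,10])

```text
time: 11.6
eef_pos: [0.5657, -0.1537, 0.0579]
tcp_rot: [0.507, 0.808, 0.161, -0.254]
contact_force: [-0.2, 0.0, 2.3]
opening: 0.185
finger_force: 49.0
```

Call:
move_arm(plan=[0,0,-0.8,0,0,0,10,0,0,0,0,0,0,10])

```text
time: 11.8
eef_pos: [0.5657, -0.1536, 0.0575]
tcp_rot: [0.507, 0.808, 0.161, -0.254]
contact_force: [-0.3, 0.8, 3.9]
opening: 0.185
finger_force: 49.2
```

Saddle contact is at TCP z about 58.2 mm, so the carrier sits about 1 mm high. I'll lift slightly and slide under the hood to find the spring.

Call:
move_arm(plan=[0,0,1,0,0,0,10,0,0,1,0,0,0,10,0.9,-1.8,0,0,0,0,10,0.4,-0.9,0,0,0,0,10,0,0,0,0,0,0,10])

```text
time: 12.3
eef_pos: [0.5668, -0.1566, 0.0583]
tcp_rot: [0.507, 0.808, 0.16, -0.254]
contact_force: [-0.7, 0.2, -0.0]
opening: 0.181
finger_force: 49.0
```

Call:
move_arm(plan=[0.4,-0.9,0,0,0,0,10,0.4,-0.9,0,0,0,0,10,0,0,0,0,0,0,10])

```text
time: 12.6
eef_pos: [0.5677, -0.1585, 0.0585]
tcp_rot: [0.507, 0.808, 0.16, -0.254]
contact_force: [0.3, 0.4, -0.4]
opening: 0.186
finger_force: 49.0
```

Call:
move_arm(plan=[0.4,-0.9,0,0,0,0,10,0.4,-0.9,0,0,0,0,10,0,0,0,0,0,0,10])

```text
time: 12.9
eef_pos: [0.5686, -0.1603, 0.0587]
tcp_rot: [0.507, 0.808, 0.161, -0.254]
contact_force: [0.2, -0.0, -0.5]
opening: 0.184
finger_force: 49.0
```

```bash
python3 -c "
from h import *
rep()"
```

```text
t12.90 TCP [10.8  0.4 18.7] U [-28.6   0.3   7.9] tilt 35.0 yaw 115.8 roll 0.1 F [-0.1 -0.1 -0.5] M [0.01 0.26 0.06] open 0.184 grip 49
```

Call:
move_arm(plan=[0.4,-0.9,0,0,0,0,10,0,0,0,0,0,0,10])

```text
time: 13.1
eef_pos: [0.569, -0.1611, 0.0587]
tcp_rot: [0.507, 0.808, 0.161, -0.254]
contact_force: [-0.5, -0.7, -0.6]
opening: 0.185
finger_force: 49.0
```

Call:
move_arm(plan=[0.4,-0.9,0,0,0,0,10,0,0,0,0,0,0,10])

```text
time: 13.3
eef_pos: [0.5693, -0.162, 0.0587]
tcp_rot: [0.507, 0.808, 0.161, -0.254]
contact_force: [-0.5, 0.3, 0.7]
opening: 0.188
finger_force: 49.0
```

Call:
move_arm(plan=[0.4,-0.9,0,0,0,0,10,0,0,0,0,0,0,10])

```text
time: 13.5
eef_pos: [0.5697, -0.1628, 0.0587]
tcp_rot: [0.507, 0.808, 0.161, -0.254]
contact_force: [-0.0, 0.2, -0.2]
opening: 0.184
finger_force: 49.0
```

```bash
python3 -c "
from h import *
rep()"
```

```text
t13.50 TCP [ 7.9  0.5 18.7] U [-31.5   0.4   7.9] tilt 35.0 yaw 115.8 roll 0.1 F [ 0.2 -0.1 -0.2] M [ 0.03  0.26 -0.05] open 0.184 grip 49
```

Call:
move_arm(plan=[0.4,-0.9,0,0,0,0,10,0,0,0,0,0,0,10])

```text
time: 13.7
eef_pos: [0.5699, -0.1633, 0.0587]
tcp_rot: [0.507, 0.808, 0.161, -0.255]
contact_force: [-0.7, 1.8, -0.0]
opening: 0.186
finger_force: 48.9
```

Call:
move_arm(plan=[0.4,-0.9,0,0,0,0,10,0,0,0,0,0,0,10])

```text
time: 13.9
eef_pos: [0.5701, -0.1638, 0.0587]
tcp_rot: [0.507, 0.808, 0.161, -0.255]
contact_force: [-0.9, 3.4, 0.7]
opening: 0.179
finger_force: 48.9
```

Call:
move_arm(plan=[0.4,-0.9,0,0,0,0,10,0,0,0,0,0,0,10])

```text
time: 14.1
eef_pos: [0.5707, -0.1649, 0.0587]
tcp_rot: [0.507, 0.808, 0.161, -0.255]
contact_force: [-2.4, 4.1, 0.9]
opening: 0.187
finger_force: 48.9
```

```bash
python3 -c "
from h import *
rep()"
```

```text
t14.10 TCP [ 5.7  0.5 18.7] U [-33.7   0.4   7.8] tilt 35.1 yaw 115.8 roll 0.1 F [4.7 0.4 0.9] M [-0.01 -0.41 -0.09] open 0.187 grip 49
```

The spring is found at U about -31.7 mm, so the carrier is offset about -1.7 mm lengthways. I'll press on with a firmer grip, watching the force.

Call:
move_arm(plan=[0,0,0,0,0,0,10,0.9,-1.8,0,0,0,0,10,0.9,-1.8,0,0,0,0,10,0,0,0,0,0,0,10], newtons=70)

```text
time: 14.5
eef_pos: [0.5721, -0.168, 0.0587]
tcp_rot: [0.507, 0.807, 0.161, -0.256]
contact_force: [-3.2, 5.4, 0.5]
opening: 0.176
finger_force: 70.5
```

```bash
python3 -c "
from h import *
rep()"
```

```text
t14.50 TCP [ 2.3  0.6 18.7] U [-37.1   0.5   7.7] tilt 35.2 yaw 115.8 roll 0.1 F [6.3 0.6 0.5] M [-0.11 -0.71 -0.02] open 0.176 grip 71
```

Call:
move_arm(plan=[0.9,-1.8,0,0,0,0,10,0,0,0,0,0,0,10])

```text
time: 14.7
eef_pos: [0.5727, -0.1694, 0.0587]
tcp_rot: [0.507, 0.807, 0.161, -0.256]
contact_force: [-3.4, 6.9, 1.0]
opening: 0.179
finger_force: 70.5
```

```bash
python3 -c "
from h import *
rep()"
```

```text
t14.70 TCP [ 0.8  0.6 18.7] U [-38.5   0.5   7.6] tilt 35.3 yaw 115.8 roll 0.0 F [7.7 0.1 1. ] M [-0.07 -0.92 -0.  ] open 0.179 grip 70
```

Call:
move_arm(plan=[0.3,-0.6,-1.4,-2.5,-1.2,0,10,0.3,-0.6,-1.4,-2.5,-1.2,0,10,0.3,-0.6,-1.5,-2.5,-1.2,0,10,0,0,0,0,0,0,10,0,0,0,0,0,0,10])

```text
time: 15.2
eef_pos: [0.5726, -0.1693, 0.054]
tcp_rot: [0.517, 0.823, 0.125, -0.199]
contact_force: [-3.9, 10.5, 0.8]
opening: 0.174
finger_force: 70.7
```

```bash
python3 -c "
from h import *
rep()"
```

```text
t15.20 TCP [ 0.9  0.7 14. ] U [-39.6   0.5   8.6] tilt 27.2 yaw 115.8 roll -0.0 F [11.1 -1.   0.8] M [-0.1  -1.55 -0.02] open 0.174 grip 71
```

Call:
move_arm(plan=[0,0,0,0,0,0,10,0,0,0,0,0,0,10])

```text
time: 15.4
eef_pos: [0.5726, -0.1694, 0.054]
tcp_rot: [0.517, 0.823, 0.125, -0.199]
contact_force: [-4.9, 9.0, 1.0]
opening: 0.176
finger_force: 70.7
```

```bash
python3 - <<'E'
from h import *
for i in range(3):
    c,T=wrist();rep()
m,cs=blob(c["color"],(45,80,20),(85,255,255),(280,195,360,360));print(cv2.boundingRect(cs[0]))
g=c["color"][195:235,320];print([(195+i,g[i].tolist()) for i in range(5,38)])
cv2.imwrite("pics/w6.png",c["color"][:,:,::-1])
E
```

```text
t15.45 TCP [ 0.7  0.7 14. ] U [-39.8   0.6   8.5] tilt 27.2 yaw 115.8 roll -0.0 F [11.6  0.5  0.8] M [-0.11 -1.53 -0.02] open 0.172 grip 71
t15.50 TCP [ 0.7  0.7 14. ] U [-39.8   0.5   8.6] tilt 27.2 yaw 115.8 roll -0.0 F [10.6 -0.3  1.3] M [-0.15 -1.54 -0.02] open 0.178 grip 71
t15.55 TCP [ 0.7  0.7 14. ] U [-39.8   0.6   8.5] tilt 27.2 yaw 115.8 roll -0.0 F [10.4 -0.3  1.6] M [-0.07 -1.57 -0.08] open 0.178 grip 71
(302, 225, 38, 102)
[(200, [232, 129, 66]), (201, [232, 120, 62]), (202, [223, 103, 56]), (203, [194, 90, 52]), (204, [141, 90, 70]), (205, [140, 127, 109]), (206, [147, 138, 118]), (207, [149, 139, 121]), (208, [147, 136, 117]), (209, [159, 147, 126]), (210, [200, 185, 157]), (211, [221, 206, 176]), (212, [223, 211, 179]), (213, [219, 204, 173]), (214, [158, 166, 129]), (215, [89, 124, 81]), (216, [62, 111, 65]), (217, [61, 120, 68]), (218, [98, 155, 97]), (219, [171, 188, 152]), (220, [218, 211, 188]), (221, [224, 216, 196]), (222, [222, 215, 196]), (223, [223, 216, 198]), (224, [223, 216, 197]), (225, [224, 217, 198]), (226, [224, 217, 197]), (227, [216, 211, 186]), (228, [148, 184, 135]), (229, [81, 164, 90]), (230, [67, 161, 83]), (231, [67, 160, 80]), (232, [66, 162, 83])]
```

The cell hasn't slipped in the fingers (same pixel rows as before). I'll continue the swing and add about 1 mm of spring travel.

Call:
move_arm(plan=[0.2,-0.4,-1.3,-2.2,-1.05,0,10,0.2,-0.4,-1.3,-2.2,-1.05,0,10,0.1,-0.2,-1.3,-2.1,-1,0,10,0,0,0,0,0,0,10,0,0,0,0,0,0,10])

```text
time: 16.05
eef_pos: [0.5726, -0.1695, 0.0496]
tcp_rot: [0.523, 0.834, 0.092, -0.148]
contact_force: [-4.3, 11.1, 0.4]
opening: 0.173
finger_force: 70.7
```

```bash
python3 - <<'E'
from h import *
rep()
for i in range(3):
    cams.read_camera("wrist");rep()
E
```

```text
t16.05 TCP [0.7 0.7 9.6] U [-40.2   0.6   9.3] tilt 20.1 yaw 115.8 roll -0.1 F [11.9 -0.9  0.4] M [-0.12 -1.79 -0.03] open 0.173 grip 71
t16.10 TCP [0.6 0.8 9.6] U [-40.2   0.6   9.2] tilt 20.1 yaw 115.8 roll -0.1 F [11.7 -1.   1.7] M [-0.13 -1.81 -0.04] open 0.178 grip 71
t16.15 TCP [0.6 0.8 9.6] U [-40.3   0.6   9.2] tilt 20.1 yaw 115.8 roll -0.1 F [12.8 -0.8  0.8] M [-0.16 -1.83 -0.04] open 0.179 grip 71
t16.20 TCP [0.6 0.8 9.6] U [-40.3   0.6   9.2] tilt 20.1 yaw 115.8 roll -0.1 F [11.4 -0.6  1. ] M [-0.13 -1.75 -0.01] open 0.174 grip 71
```

Spring force is about 11.9 N (solid would be 12.6), so no further push. I'll swing down at this depth in small steps.

Call:
move_arm(plan=[0,0,-1.3,-1.8,-0.9,0,10,0,0,-1.3,-1.8,-0.9,0,10,0,0,0,0,0,0,10])

```text
time: 16.5
eef_pos: [0.5726, -0.1696, 0.0468]
tcp_rot: [0.526, 0.839, 0.074, -0.118]
contact_force: [-4.1, 10.3, 1.1]
opening: 0.174
finger_force: 70.8
```

```bash
python3 - <<'E'
from h import *
rep()
for i in range(2):
    c=cams.read_camera("wrist");rep()
cv2.imwrite("pics/w7.png",cv2.resize(c["color"][150:360,220:420],None,fx=2.8,fy=2.8,interpolation=cv2.INTER_CUBIC)[:,:,::-1])
E
```

```text
t16.50 TCP [0.6 0.8 6.8] U [-40.2   0.6   9.4] tilt 16.0 yaw 115.8 roll -0.0 F [11.1 -0.8  1.1] M [-0.15 -1.7  -0.06] open 0.174 grip 71
t16.55 TCP [0.6 0.8 6.9] U [-40.2   0.7   9.4] tilt 16.0 yaw 115.8 roll -0.0 F [11.7 -1.5  0.8] M [-0.17 -1.79 -0.04] open 0.177 grip 71
t16.60 TCP [0.5 0.8 6.9] U [-40.2   0.7   9.4] tilt 16.0 yaw 115.8 roll -0.0 F [12.4 -0.9  1. ] M [-0.22 -1.75 -0.03] open 0.178 grip 71
```

View pics/w7.png

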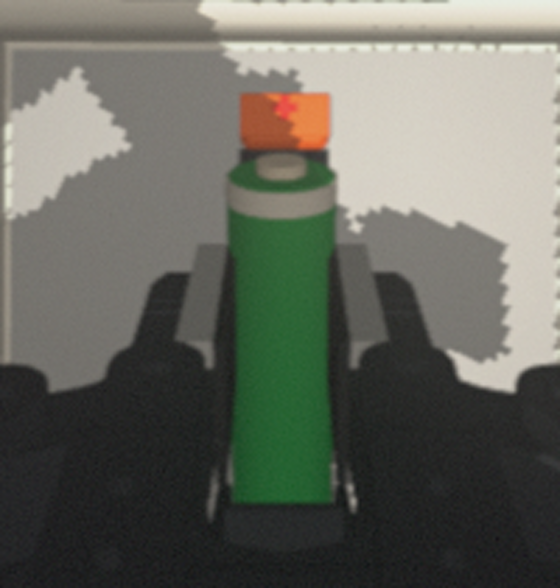

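The crop shows the button (full image v about 205) just short of the orange lip's near edge (v about 203), centred sideways, with the minus end under the hood. I'll compute the gap.

```bash
python3 - <<'E'
from h import *
c,T=wrist();rep();I=c["color"]
m,cs=blob(I,(0,120,60),(22,255,255),(295,170,350,215));x,y,w,h=cv2.boundingRect(cs[0]);print(x,y,w,h)
k=lambda p:np.array([(p-BAY)@XH,(p-BAY)@YH,p[2]-.04])*1e3
for zz in (12.2,13.2,14.2,15.2):
    print(zz,"nose",k(onz(c,x+w/2,y+h,.040+zz/1e3,T)).round(1),"far",k(onz(c,x+w/2,y,.040+zz/1e3,T)).round(1),"wR",(k(onz(c,x+w,y+h,.04+zz/1e3,T))-k(onz(c,x,y+h,.04+zz/1e3,T)))[1].round(1))
s=ctrl.get_state();M=R.from_quat(s["tcp_rot"]).as_matrix()
for nm,p in dict(tip=(26.5,0,-4.7),btop=(26.5,0,-8.7),bbot=(26.5,0,-.7),bodybot=(24.5,0,4.3)).items(): 
    q=s["eef_pos"]+M@np.array(p)/1e3;print(nm,k(q).round(1),proj(c,q,T).round(1))
print([ (v,I[v,321].tolist()) for v in range(196,222)])
E
```

```text
t16.65 TCP [0.6 0.8 6.9] U [-40.2   0.7   9.4] tilt 16.1 yaw 115.8 roll -0.0 F [12.1 -1.7  0.7] M [-0.21 -1.82 -0.04] open 0.177 grip 71
306 183 31 21
12.2 nose [25.2 -0.3 12.2] far [35.1 -0.3 12.2] wR -14.6
13.2 nose [25.2 -0.3 13.2] far [35.  -0.3 13.2] wR -14.5
14.2 nose [25.2 -0.3 14.2] far [35.  -0.2 14.2] wR -14.4
15.2 nose [25.2 -0.3 15.2] far [34.9 -0.2 15.2] wR -14.3
tip [24.7  0.9 18.7] [319.  205.1]
btop [23.6  0.9 22.6] [319.  207.8]
bbot [25.8  0.9 14.9] [319.1 202.6]
bodybot [25.3  0.9  9.5] [319.1 203.7]
[(196, [224, 126, 69]), (197, [183, 98, 58]), (198, [160, 84, 53]), (199, [158, 82, 54]), (200, [151, 76, 49]), (201, [144, 75, 48]), (202, [130, 72, 51]), (203, [96, 66, 54]), (204, [85, 80, 72]), (205, [106, 99, 86]), (206, [112, 103, 91]), (207, [112, 103, 90]), (208, [111, 103, 90]), (209, [119, 110, 96]), (210, [137, 127, 110]), (211, [144, 133, 116]), (212, [145, 133, 116]), (213, [135, 128, 109]), (214, [93, 104, 80]), (215, [59, 88, 57]), (216, [51, 85, 53]), (217, [51, 88, 53]), (218, [79, 107, 75]), (219, [125, 126, 110]), (220, [141, 135, 122]), (221, [141, 135, 122])]
```

Call:
move_arm(plan=[0.3,-0.6,0,0,0,0,10,0,0,0,0,0,0,10])

```text
time: 16.85
eef_pos: [0.5728, -0.17, 0.0468]
tcp_rot: [0.526, 0.839, 0.074, -0.119]
contact_force: [-4.0, 12.2, 1.2]
opening: 0.174
finger_force: 70.9
```

```bash
python3 - <<'E'
from h import *
rep()
for i in range(4):
    c=cams.read_camera("wrist");rep()
E
```

```text
t16.85 TCP [0.2 0.8 6.8] U [-40.6   0.7   9.3] tilt 16.1 yaw 115.8 roll -0.0 F [12.7 -1.6  1.2] M [-0.21 -1.95 -0.01] open 0.174 grip 71
t16.90 TCP [0.2 0.8 6.8] U [-40.6   0.7   9.3] tilt 16.1 yaw 115.8 roll -0.0 F [12.1 -1.4  1.3] M [-0.19 -1.92 -0.03] open 0.170 grip 71
t16.95 TCP [0.1 0.8 6.8] U [-40.6   0.7   9.3] tilt 16.1 yaw 115.8 roll -0.0 F [12.4 -0.3  1.4] M [-0.15 -1.98  0.  ] open 0.173 grip 71
t17.00 TCP [0.2 0.8 6.8] U [-40.6   0.7   9.3] tilt 16.1 yaw 115.8 roll -0.0 F [12.4 -0.7  0. ] M [-0.21 -1.95 -0.03] open 0.173 grip 71
t17.05 TCP [0.1 0.8 6.9] U [-40.7   0.7   9.3] tilt 16.1 yaw 115.8 roll -0.0 F [12.3 -1.4  1.1] M [-0.25 -1.93 -0.11] open 0.174 grip 71
```

Call:
move_arm(plan=[0,0,-1.2,-1.8,-0.9,0,10,0,0,-1.2,-1.8,-0.9,0,10,0,0,0,0,0,0,10])

```text
time: 17.35
eef_pos: [0.5728, -0.1701, 0.0442]
tcp_rot: [0.528, 0.843, 0.056, -0.088]
contact_force: [-3.3, 10.1, 0.9]
opening: 0.175
finger_force: 70.9
```

```bash
python3 - <<'E'
from h import *
rep()
for i in range(2):
    c=cams.read_camera("wrist");rep()
I=c["color"]
m,cs=blob(I,(0,120,60),(22,255,255),(295,170,350,215));print(cv2.boundingRect(cs[0]))
print([ (v,I[v,321].tolist()) for v in range(196,222,1)])
E
```

```text
t17.35 TCP [0.1 0.8 4.2] U [-40.4   0.7   9.6] tilt 12.0 yaw 115.8 roll 0.0 F [10.6 -1.4  0.9] M [-0.19 -1.83 -0.02] open 0.175 grip 71
t17.40 TCP [0.1 0.8 4.3] U [-40.5   0.7   9.6] tilt 12.0 yaw 115.8 roll 0.0 F [11.8 -1.4  0.7] M [-0.22 -1.81  0.  ] open 0.175 grip 71
t17.45 TCP [0.  0.8 4.2] U [-40.5   0.7   9.6] tilt 12.0 yaw 115.8 roll 0.0 F [10.6 -1.1  0.7] M [-0.26 -1.89  0.03] open 0.175 grip 71
(305, 183, 33, 21)
[(196, [161, 83, 53]), (197, [162, 84, 52]), (198, [162, 85, 54]), (199, [155, 78, 48]), (200, [153, 77, 48]), (201, [150, 74, 46]), (202, [138, 68, 43]), (203, [121, 66, 49]), (204, [94, 76, 67]), (205, [102, 95, 84]), (206, [107, 99, 86]), (207, [109, 102, 90]), (208, [109, 103, 90]), (209, [117, 108, 94]), (210, [135, 125, 109]), (211, [144, 134, 116]), (212, [144, 134, 115]), (213, [135, 128, 110]), (214, [92, 102, 78]), (215, [56, 87, 57]), (216, [49, 84, 53]), (217, [49, 89, 55]), (218, [80, 108, 76]), (219, [125, 124, 110]), (220, [140, 134, 122]), (221, [143, 136, 124])]
```

Call:
move_arm(plan=[0.2,0,-1.2,-1.8,-0.9,0,10,0.2,0,-1.2,-1.8,-0.9,0,10,0,0,0,0,0,0,10])

```text
time: 17.75
eef_pos: [0.573, -0.1702, 0.0415]
tcp_rot: [0.53, 0.845, 0.037, -0.058]
contact_force: [-3.3, 9.6, -0.5]
opening: 0.177
finger_force: 70.9
```

```bash
python3 - <<'E'
from h import *
rep()
for i in range(2):
    c=cams.read_camera("wrist");rep()
I=c["color"]
print([ (v,I[v,321].tolist()) for v in range(198,215,1)])
E
```

```text
t17.75 TCP [-0.2  0.7  1.5] U [-40.2   0.6   9.7] tilt 7.9 yaw 115.8 roll 0.1 F [10.1 -1.1 -0.5] M [-0.16 -1.77 -0.03] open 0.177 grip 71
t17.80 TCP [-0.2  0.7  1.5] U [-40.2   0.6   9.8] tilt 8.0 yaw 115.8 roll 0.1 F [11.4 -0.6 -0.5] M [-0.17 -1.78 -0.01] open 0.174 grip 71
t17.85 TCP [-0.2  0.7  1.5] U [-40.2   0.6   9.7] tilt 8.0 yaw 115.8 roll 0.1 F [12.2 -1.4  0.5] M [-0.16 -1.87  0.  ] open 0.177 grip 71
[(198, [157, 78, 46]), (199, [157, 76, 44]), (200, [156, 78, 47]), (201, [156, 77, 46]), (202, [158, 79, 48]), (203, [150, 70, 39]), (204, [142, 68, 40]), (205, [131, 69, 47]), (206, [111, 78, 62]), (207, [103, 93, 79]), (208, [105, 98, 86]), (209, [116, 109, 95]), (210, [135, 125, 108]), (211, [142, 132, 115]), (212, [143, 133, 115]), (213, [134, 126, 107]), (214, [92, 102, 79])]
```

Call:
move_arm(plan=[0.2,-0.2,-1.2,-1.8,-0.9,0,10,0.2,-0.3,-1.2,-1.8,-0.9,0,10,0,0,0,0,0,0,10])

```text
time: 18.15
eef_pos: [0.5733, -0.1707, 0.0388]
tcp_rot: [0.531, 0.847, 0.019, -0.028]
contact_force: [-4.2, 10.1, -0.5]
opening: 0.175
finger_force: 71.0
```

```bash
python3 - <<'E'
from h import *
rep()
for i in range(2):
    c=cams.read_camera("wrist");rep()
I=c["color"]
print([ (v,I[v,321].tolist()) for v in range(198,222,1)])
E
```

```text
t18.15 TCP [-0.7  0.7 -1.2] U [-40.1   0.6   9.9] tilt 3.9 yaw 115.8 roll 0.1 F [10.9 -0.5 -0.5] M [-0.11 -1.82  0.04] open 0.175 grip 71
t18.20 TCP [-0.7  0.7 -1.1] U [-40.1   0.6   9.9] tilt 3.9 yaw 115.8 roll 0.1 F [11.6 -1.2 -0.6] M [-0.22 -1.97 -0.01] open 0.176 grip 71
t18.25 TCP [-0.8  0.7 -1.1] U [-40.1   0.6   9.9] tilt 4.0 yaw 115.8 roll 0.1 F [11.9 -0.3 -0.1] M [-0.15 -1.91  0.03] open 0.175 grip 71
[(198, [149, 51, 42]), (199, [151, 63, 41]), (200, [151, 69, 37]), (201, [152, 72, 39]), (202, [153, 72, 41]), (203, [151, 70, 38]), (204, [155, 73, 42]), (205, [155, 76, 45]), (206, [153, 73, 43]), (207, [141, 65, 37]), (208, [132, 67, 42]), (209, [123, 91, 71]), (210, [134, 121, 105]), (211, [143, 131, 113]), (212, [142, 131, 113]), (213, [136, 127, 108]), (214, [83, 95, 71]), (215, [42, 74, 43]), (216, [38, 77, 43]), (217, [47, 84, 50]), (218, [85, 108, 80]), (219, [131, 129, 114]), (220, [143, 136, 124]), (221, [144, 136, 124])]
```

Call:
move_arm(plan=[0.1,-0.3,-1,-1.4,-0.7,0,10,0.1,-0.3,-1,-1.4,-0.7,0,10,0,0,0,0,0,0,10])

```text
time: 18.55
eef_pos: [0.5738, -0.1716, 0.037]
tcp_rot: [0.531, 0.847, 0.005, -0.005]
contact_force: [-4.0, 10.5, -0.3]
opening: 0.175
finger_force: 71.1
```

```bash
python3 - <<'E'
from h import *
rep()
for i in range(2):
    c=cams.read_camera("wrist");rep()
I=c["color"]
print([ (v,I[v,321].tolist()) for v in range(203,222,1)])
E
```

```text
t18.55 TCP [-1.7  0.6 -3. ] U [-40.4   0.5  10.2] tilt 0.7 yaw 115.8 roll 0.2 F [11.2 -0.9 -0.3] M [-0.25 -1.86 -0.  ] open 0.175 grip 71
t18.60 TCP [-1.7  0.6 -3.1] U [-40.4   0.5  10.1] tilt 0.8 yaw 115.8 roll 0.2 F [12.1 -2.2 -0.1] M [-0.21 -1.93 -0.03] open 0.176 grip 71
t18.65 TCP [-1.7  0.6 -3.1] U [-40.4   0.5  10.1] tilt 0.8 yaw 115.8 roll 0.2 F [11.1 -1.4 -0.2] M [-0.24 -1.96  0.02] open 0.179 grip 71
[(203, [150, 71, 38]), (204, [152, 72, 41]), (205, [152, 71, 41]), (206, [149, 69, 37]), (207, [152, 73, 43]), (208, [147, 69, 35]), (209, [146, 70, 40]), (210, [134, 70, 46]), (211, [132, 98, 78]), (212, [141, 126, 107]), (213, [133, 124, 107]), (214, [84, 92, 71]), (215, [48, 78, 49]), (216, [39, 75, 43]), (217, [50, 84, 54]), (218, [83, 104, 76]), (219, [132, 131, 115]), (220, [142, 136, 123]), (221, [144, 136, 124])]
```

The cell is almost level and the button is below the lip. I'll lower to feel the saddles, then let the spring carry the cell forward to the plus wall under control.

Call:
move_arm(plan=[0,0,-0.5,-0.4,-0.2,0,10,0,0,0,0,0,0,10])

```text
time: 18.85
eef_pos: [0.5739, -0.1717, 0.0368]
tcp_rot: [0.532, 0.847, 0.003, -0.002]
contact_force: [-4.2, 10.8, 1.9]
opening: 0.176
finger_force: 71.2
```

Call:
move_arm(plan=[-0.4,0.9,-0.4,-0.3,-0.15,0,10,-0.4,0.9,0,0,0,0,10,0,0,0,0,0,0,10])

```text
time: 19.15
eef_pos: [0.5739, -0.1714, 0.0368]
tcp_rot: [0.532, 0.847, 0.001, 0.003]
contact_force: [-2.3, 7.9, 0.6]
opening: 0.179
finger_force: 71.1
```

```bash
python3 -c "
from h import *
rep()
for i in range(2): cams.read_camera('wrist');rep()"
```

```text
t19.15 TCP [-1.6  0.4 -3.2] U [-40.    0.4  10.6] tilt -0.2 yaw 115.8 roll 0.2 F [ 8.2 -1.3  0.6] M [-0.08 -1.45 -0.07] open 0.179 grip 71
t19.20 TCP [-1.6  0.4 -3.2] U [-40.    0.4  10.6] tilt -0.2 yaw 115.8 roll 0.2 F [ 7.5 -0.1 -0.6] M [-0.08 -1.47 -0.05] open 0.179 grip 71
t19.25 TCP [-1.6  0.4 -3.2] U [-40.1   0.4  10.6] tilt -0.2 yaw 115.8 roll 0.2 F [ 8.5 -0.8  0.6] M [-0.07 -1.48 -0.02] open 0.176 grip 71
```

Call:
move_arm(plan=[-0.4,0.9,0,0,0,0,10,-0.4,0.9,0,0,0,0,10,0,0,0,0,0,0,10])

```text
time: 19.55
eef_pos: [0.5733, -0.1702, 0.0367]
tcp_rot: [0.532, 0.847, 0.0, 0.003]
contact_force: [-2.8, 6.0, -0.6]
opening: 0.177
finger_force: 71.0
```

Call:
move_arm(plan=[-0.4,0.9,0,0,0,0,10,-0.4,0.9,0,0,0,0,10,0,0,0,0,0,0,10])

```text
time: 19.85
eef_pos: [0.5726, -0.1686, 0.0368]
tcp_rot: [0.532, 0.847, 0.0, 0.004]
contact_force: [-3.0, 4.3, -1.5]
opening: 0.174
finger_force: 71.0
```

```bash
python3 -c "
from h import *
rep()
for i in range(2): c=cams.read_camera('wrist');rep()
I=c['color'];print([ (v,I[v,321].tolist()) for v in range(199,222,1)])"
```

```text
t19.85 TCP [ 1.5  0.4 -3.2] U [-36.9   0.4  10.7] tilt -0.3 yaw 115.8 roll 0.2 F [ 5.1  0.9 -1.5] M [-0.05 -1.03 -0.02] open 0.174 grip 71
t19.90 TCP [ 1.5  0.4 -3.2] U [-36.9   0.4  10.7] tilt -0.3 yaw 115.8 roll 0.2 F [ 6.   0.2 -0.6] M [-0.04 -1.07 -0.01] open 0.179 grip 71
t19.95 TCP [ 1.5  0.4 -3.2] U [-36.9   0.4  10.7] tilt -0.3 yaw 115.8 roll 0.2 F [ 5.6 -0.7 -0.9] M [-0.06 -1.07 -0.02] open 0.173 grip 71
[(199, [123, 63, 42]), (200, [132, 53, 38]), (201, [142, 49, 40]), (202, [147, 43, 39]), (203, [148, 46, 43]), (204, [150, 49, 44]), (205, [146, 45, 38]), (206, [146, 44, 40]), (207, [147, 46, 40]), (208, [145, 42, 35]), (209, [149, 51, 43]), (210, [150, 63, 43]), (211, [150, 68, 37]), (212, [149, 70, 38]), (213, [149, 70, 39]), (214, [150, 70, 36]), (215, [152, 73, 41]), (216, [154, 74, 43]), (217, [149, 70, 38]), (218, [140, 65, 36]), (219, [131, 76, 55]), (220, [131, 110, 98]), (221, [141, 133, 121])]
```

Call:
move_arm(plan=[-0.4,0.9,0,0.2,0.1,0,10,-0.4,0.9,0,0,0,0,10,0,0,0,0,0,0,10])

```text
time: 20.25
eef_pos: [0.5719, -0.1672, 0.0368]
tcp_rot: [0.532, 0.847, 0.001, 0.002]
contact_force: [-2.7, 4.4, -2.1]
opening: 0.173
finger_force: 71.0
```

Call:
move_arm(plan=[-0.4,0.9,0,0,0,0,10,0,0,0,0,0,0,10])

```text
time: 20.45
eef_pos: [0.5715, -0.1665, 0.0369]
tcp_rot: [0.531, 0.847, 0.001, 0.002]
contact_force: [-1.5, 4.7, -2.4]
opening: 0.177
finger_force: 70.9
```

Call:
move_arm(plan=[-0.4,0.9,0,0,0,0,10,0,0,0,0,0,0,10])

```text
time: 20.65
eef_pos: [0.5714, -0.166, 0.0371]
tcp_rot: [0.531, 0.847, 0.001, 0.003]
contact_force: [-2.6, 3.8, -1.9]
opening: 0.176
finger_force: 70.9
```

```bash
python3 -c "
from h import *
rep()
for i in range(2): c=cams.read_camera('wrist');rep()"
```

```text
t20.65 TCP [ 4.4  0.3 -2.9] U [-34.1   0.2  11. ] tilt -0.2 yaw 115.8 roll 0.3 F [ 4.6  0.7 -1.9] M [ 0.1  -0.91 -0.08] open 0.176 grip 71
t20.70 TCP [ 4.3  0.3 -2.8] U [-34.1   0.2  11.1] tilt -0.2 yaw 115.8 roll 0.3 F [ 5.6  1.  -2.4] M [ 0.11 -0.9  -0.07] open 0.175 grip 71
t20.75 TCP [ 4.3  0.2 -2.7] U [-34.1   0.1  11.2] tilt -0.2 yaw 115.8 roll 0.3 F [ 5.4  0.6 -1.9] M [ 0.18 -0.94  0.  ] open 0.177 grip 71
```

Call:
move_arm(plan=[-0.4,0.9,-0.3,0,0,0,10,0,0,0,0,0,0,10])

```text
time: 20.95
eef_pos: [0.5717, -0.1658, 0.0374]
tcp_rot: [0.531, 0.847, 0.001, 0.004]
contact_force: [-2.8, 1.4, -2.2]
opening: 0.174
finger_force: 70.9
```

Call:
move_arm(plan=[-0.4,0.9,0,0,0,0,10,0,0,0,0,0,0,10])

```text
time: 21.15
eef_pos: [0.5717, -0.1657, 0.0376]
tcp_rot: [0.531, 0.847, 0.0, 0.005]
contact_force: [-1.8, -2.4, -4.7]
opening: 0.174
finger_force: 70.8
```

```bash
python3 -c "
from h import *
rep()
for i in range(2): c=cams.read_camera('wrist');rep()
cv2.imwrite('pics/w8.png',cv2.resize(c['color'][150:360,220:420],None,fx=2.8,fy=2.8,interpolation=cv2.INTER_CUBIC)[:,:,::-1])"
```

```text
t21.15 TCP [ 4.5 -0.1 -2.4] U [-33.9  -0.2  11.6] tilt -0.5 yaw 115.8 roll 0.3 F [-1.3  2.6 -4.7] M [0.52 0.1  0.02] open 0.174 grip 71
t21.20 TCP [ 4.5 -0.1 -2.4] U [-33.9  -0.2  11.6] tilt -0.5 yaw 115.8 roll 0.3 F [-0.3  3.2 -4.3] M [0.52 0.2  0.01] open 0.178 grip 71
t21.25 TCP [ 4.6 -0.1 -2.4] U [-33.8  -0.2  11.6] tilt -0.5 yaw 115.8 roll 0.3 F [-0.9  2.9 -4.6] M [0.6  0.21 0.06] open 0.173 grip 71
```

View pics/w8.png

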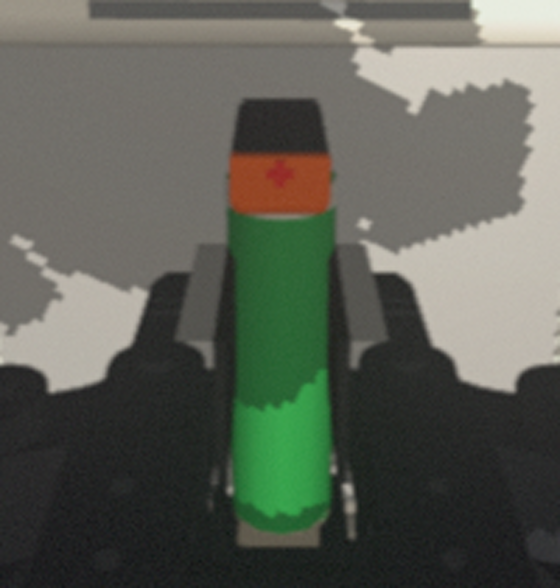

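The cell is against the plus wall under the lip: the axial force dropped from +5 to about -1 N, and the picture shows its plus end covered by the orange lip. I'll ease the residual load and lower slightly before releasing.

Call:
move_arm(plan=[0.2,-0.4,-0.6,0.3,0.15,0,10,0,0,-0.6,0,0,0,10,0,0,0,0,0,0,10])

```text
time: 21.55
eef_pos: [0.5721, -0.1655, 0.0374]
tcp_rot: [0.531, 0.847, 0.002, 0.002]
contact_force: [-5.1, -1.3, 1.4]
opening: 0.177
finger_force: 71.3
```

```bash
python3 -c "
from h import *
rep()
for i in range(2): c=cams.read_camera('wrist');rep()"
```

```text
t21.55 TCP [ 4.5 -0.5 -2.6] U [-34.   -0.6  11.1] tilt -0.0 yaw 115.8 roll 0.3 F [1.  5.2 1.4] M [ 0.85 -0.1  -0.07] open 0.177 grip 71
t21.60 TCP [ 4.5 -0.5 -2.6] U [-34.   -0.5  11.1] tilt -0.1 yaw 115.8 roll 0.3 F [0.5 4.9 2.9] M [ 0.84 -0.13 -0.02] open 0.175 grip 71
t21.65 TCP [ 4.5 -0.5 -2.6] U [-34.   -0.6  11.2] tilt -0.1 yaw 115.8 roll 0.3 F [0.7 4.4 1.1] M [ 0.81 -0.12 -0.02] open 0.176 grip 71
```

The tool has drifted about 1 mm sideways and is riding up the V, so I'll shift it back.

Call:
move_arm(plan=[-0.4,-0.2,0,0,0,0,10,-0.4,-0.2,0,0,0,0,10,0,0,0,0,0,0,10])

```text
time: 21.95
eef_pos: [0.572, -0.1656, 0.0374]
tcp_rot: [0.531, 0.847, 0.003, 0.003]
contact_force: [-0.3, -0.3, 2.9]
opening: 0.178
finger_force: 71.4
```

```bash
python3 -c "
from h import *
rep()
for i in range(2): c=cams.read_camera('wrist');rep()"
```

```text
t21.95 TCP [ 4.5 -0.4 -2.6] U [-34.   -0.4  11.1] tilt -0.1 yaw 115.8 roll 0.5 F [-0.2  0.4  2.9] M [ 0.28 -0.14  0.03] open 0.178 grip 71
t22.00 TCP [ 4.5 -0.4 -2.6] U [-34.   -0.4  11.1] tilt -0.1 yaw 115.8 roll 0.5 F [0.8 1.1 3.8] M [ 0.24 -0.12 -0.04] open 0.174 grip 71
t22.05 TCP [ 4.5 -0.4 -2.6] U [-34.   -0.4  11.1] tilt -0.1 yaw 115.8 roll 0.4 F [0.3 0.  3.5] M [ 0.27 -0.15  0.01] open 0.179 grip 71
```

The cell is seated: level, with side force about 0 and saddles bearing 3 N. Release now.

Call:
move_arm(plan=[0,0,0.5,0,0,0,14,0,0,0,0,0,0,22,0,0,0,0,0,0,30,0,0,0,0,0,0,38,0,0,0,0,0,0,38,0,0,0,0,0,0,38])

```text
time: 22.65
eef_pos: [0.5708, -0.1653, 0.0367]
tcp_rot: [0.531, 0.847, 0.002, 0.001]
contact_force: [-0.0, 0.3, -0.1]
opening: 0.443
finger_force: 0.0
```

```bash
python3 -c "
from h import *
for i in range(2): c,T=wrist();rep()
I=c['color'];m,cs=blob(I,(45,80,20),(85,255,255),(280,180,360,360));print(cv2.boundingRect(cs[0]))
m,cs=blob(I,(0,120,60),(22,255,255),(280,180,360,260));print(cv2.boundingRect(cs[0]))"
```

```text
t22.70 TCP [ 5.2  0.5 -3.3] U [-33.3   0.5  10.4] tilt 0.0 yaw 115.8 roll 0.3 F [ 0.2  0.1 -0.8] M [ 0.03 -0.02 -0.03] open 0.444 grip 0
t22.75 TCP [ 5.2  0.6 -3.2] U [-33.3   0.5  10.5] tilt 0.0 yaw 115.8 roll 0.3 F [0.3 0.4 0.4] M [ 0.07 -0.02 -0.01] open 0.448 grip 0
(304, 227, 37, 116)
(304, 206, 36, 22)
```

Call:
move_arm(plan=[0,0,5,0,0,0,38,0,0,10,0,0,0,38,0,0,15,0,0,0,38,0,0,20,0,0,0,38,0,0,20,0,0,0,38,0,0,15,0,0,0,38,0,0,0,0,0,0,38,0,0,0,0,0,0,38])

```text
time: 23.55
eef_pos: [0.571, -0.1654, 0.1223]
tcp_rot: [0.531, 0.847, 0.003, 0.002]
contact_force: [-0.3, -0.2, -1.1]
opening: 0.451
finger_force: 0.0
```

```bash
python3 -c "
from h import *
c,T=wrist();rep();I=c['color']
k=lambda p:((np.array([(p-BAY)@XH,(p-BAY)@YH,p[2]-.04]))*1e3).round(1)
m,cs=blob(I,(45,80,20),(85,255,255),(200,60,440,380));r=cv2.minAreaRect(cs[0]);print(r,[k(onz(c,*p,.048,T)) for p in cv2.boxPoints(r)])
m,cs=blob(I,(0,120,60),(22,255,255),(250,60,400,300));r=cv2.boundingRect(cs[0]);print(r)
print(k(onz(c,r[0]+r[2]/2,r[1]+r[3],.053,T)))
x=int(r[0]+r[2]/2);y=r[1]+r[3];cv2.imwrite('pics/w9.png',cv2.resize(I[y-70:y+110,x-90:x+90],None,fx=3.3,fy=3.3,interpolation=cv2.INTER_CUBIC)[:,:,::-1])"
```

```text
t23.60 TCP [ 5.6  0.9 81.3] U [-32.9   0.8  94.9] tilt 0.1 yaw 115.8 roll 0.3 F [-0.4  0.9 -0.1] M [ 0.05 -0.01  0.01] open 0.446 grip 0
((321.0, 222.0), (76.0, 22.0), 90.0) [array([23.3,  6.7,  8. ]), array([23.3, -8.7,  8. ]), array([-35. ,  -9.5,   8. ]), array([-35.,   7.,   8.])]
(309, 169, 22, 13)
[25.8 -0.3 13. ]
```

View pics/w9.png

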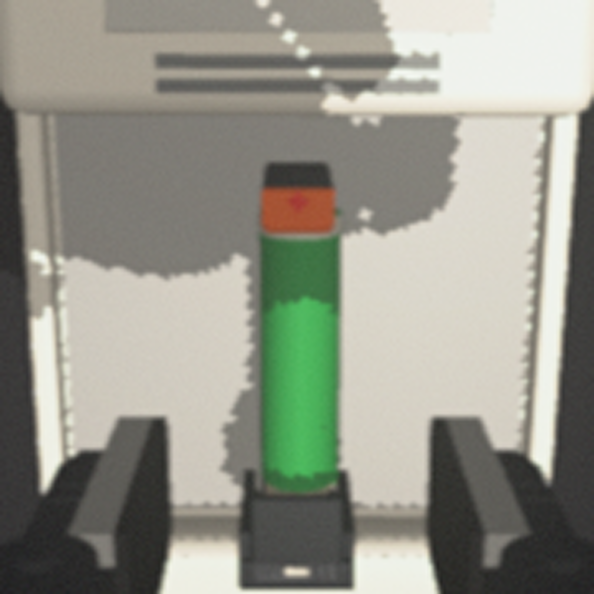

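The picture shows the cell lying in its saddles, plus end under the orange lip and minus end at the hood, with the fingers clear. I'll press lightly on its top with shut fingers to confirm it is down.

Call:
move_arm(plan=[0,1.1,0,0,0,0,0,0,1.1,0,0,0,0,0,0,0,-5,0,0,0,0,0,0,-15,0,0,0,0,0,0,-15,0,0,0,0,0,0,-15,0,0,0,0,0,0,-10,0,0,0,0,0,0,-3,0,0,0,0,0,0,0,0,0,0,0], newtons=20)

```text
time: 24.5
eef_pos: [0.5705, -0.163, 0.0578]
tcp_rot: [0.531, 0.847, 0.002, 0.001]
contact_force: [0.3, -0.9, -0.5]
opening: -0.001
finger_force: 0.0
```

```bash
python3 -c "
from h import *
rep()"
```

```text
t24.50 TCP [ 7.5 -0.1 17.8] U [-31.   -0.2  31.5] tilt 0.1 yaw 115.8 roll 0.3 F [-0.9  0.1 -0.5] M [ 0.01 -0.04  0.05] open -0.001 grip 0
```

Call:
move_arm(plan=[0,0,-2,0,0,0,0,0,0,-2,0,0,0,0,0,0,-1,0,0,0,0,0,0,0,0,0,0,0])

```text
time: 24.9
eef_pos: [0.571, -0.1632, 0.054]
tcp_rot: [0.531, 0.847, 0.002, 0.002]
contact_force: [-0.5, -0.7, 0.1]
opening: -0.003
finger_force: 0.0
```

```bash
python3 -c "
from h import *
rep()"
```

```text
t24.90 TCP [ 7.1 -0.5 14. ] U [-31.4  -0.5  27.7] tilt -0.0 yaw 115.8 roll 0.3 F [-0.4  0.8  0.1] M [ 0.02  0.06 -0.01] open -0.003 grip 0
```

Call:
move_arm(plan=[0,0,-1,0,0,0,0,0,0,-1,0,0,0,0,0,0,0,0,0,0,0])

```text
time: 25.2
eef_pos: [0.5708, -0.1631, 0.0517]
tcp_rot: [0.531, 0.847, 0.002, 0.001]
contact_force: [-0.6, -0.5, -0.5]
opening: -0.002
finger_force: 0.0
```

Call:
move_arm(plan=[0,0,-1,0,0,0,0,0,0,0,0,0,0,0])

```text
time: 25.4
eef_pos: [0.571, -0.1632, 0.0514]
tcp_rot: [0.531, 0.847, 0.002, 0.001]
contact_force: [-2.4, 0.7, 2.9]
opening: -0.0
finger_force: 1.9
```

Call:
move_arm(plan=[0,0,-1,0,0,0,0,0,0,0,0,0,0,0])

```text
time: 25.6
eef_pos: [0.571, -0.1632, 0.0512]
tcp_rot: [0.531, 0.847, 0.002, 0.001]
contact_force: [-3.9, 1.3, 8.4]
opening: -0.0
finger_force: 4.1
```

The top of the cell is firm (8 N for 0.2 mm), so it is down on the saddles. Now I'll retreat.

Call:
move_arm(plan=[0,0,5,0,0,0,0,0,0,15,0,0,0,0,0,0,25,0,0,0,0,0,0,30,0,0,0,0,0,0,30,0,0,0,0,0,0,30,0,0,0,0,0,0,20,0,0,0,0,0,0,0,0,0,0,0,0,0,0,0,0,0,0])

```text
time: 26.5
eef_pos: [0.5709, -0.1632, 0.205]
tcp_rot: [0.531, 0.847, 0.002, 0.002]
contact_force: [-0.2, 0.7, -1.0]
opening: -0.001
finger_force: 0.0
```

```bash
python3 -c "
from h import *
c,T=wrist();rep();I=c['color']
k=lambda p:((np.array([(p-BAY)@XH,(p-BAY)@YH,p[2]-.04]))*1e3).round(1)
m,cs=blob(I,(45,80,20),(85,255,255),(250,60,400,380));r=cv2.minAreaRect(cs[0]);print(r,[k(onz(c,*p,.050,T)) for p in cv2.boxPoints(r)])
m,cs=blob(I,(0,120,60),(22,255,255),(280,60,360,300));r=cv2.boundingRect(cs[0]);print(r,k(onz(c,r[0]+r[2]/2,r[1]+r[3],.053,T)))
x=int(r[0]+r[2]/2);y=r[1]+r[3];cv2.imwrite('pics/w10.png',I[:,:,::-1])"
```

```text
t26.55 TCP [7.700e+00 1.000e-01 1.636e+02] U [-30.8  -0.  177.3] tilt 0.1 yaw 115.8 roll 0.3 F [-1.   0.3 -0.6] M [ 0.04  0.01 -0.04] open 0.002 grip 0
((319.0, 195.5), (57.0, 16.0), 90.0) [array([23. ,  6.9, 10. ]), array([23. , -8.2, 10. ]), array([-34.3,  -8.8,  10. ]), array([-34.3,   7.1,  10. ])]
(311, 155, 16, 10) [25.4 -0.7 13. ]
```

The cell is unmoved after the press: it lies straight, with its minus end at -34 mm and its plus end under the lip. Handing in.

```bash
python3 -c "
from plant import order
print(order.sign_off())"
```

```text
the job is handed in; nothing more can be done
None
```

The fresh cell is seated and held: minus end under the hood on the spring, plus end behind the orange lip. Spring force read about 12.4 N at most against 12.6 N solid (some of that seemed to be friction). I released the cell, nothing else was touched, and the job was handed in at about 27 s.

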